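# Load the wash basket and hook it inside the dip tank

### The arm

A 7-joint arm with a two-finger parallel gripper is mounted at the origin on a cart in front of the work surface, level with it; the furniture and walls round the work are solid. World frame = base frame: x ahead of the robot, y to its left, z up, the work surface at z = 0. Lengths are in m, angles in rad, forces in N, time in s.
With the tool pointing down it reaches from about 0.425 to 0.875 m from the base axis. Payload 4.7 kg.
Tool frame: the origin (TCP) lies on the centre line of the jaws, within the pads' length; the fingertips stand 19 mm ahead of it and the grasp point (between the pads) is the TCP (ctrl.nose_length is the distance from the TCP to the fingertips, in m); z points along the fingers, x is the direction in which the jaws open and shut, and the axes are right-handed (so a half turn about z gives the same grasp; the last joint's range is limited). The gripper opens to 87 mm and grips with 3 to 60 N. Pads are 19 mm wide; open, the fingers measure 117 mm over their backs; the gripper's body (75 mm by 190 mm) begins 51 mm behind the grasp point.
Start: joints at [-1.301, 0.321, -0.07, 1.45, 0.023, 1.371, -0.057], TCP at [0.164, 0.629, 0.242] pointing down, gripper open.
Joint ranges: [-2.86, 2.86], [-0.3, 2.09], [-1.38, 1.24], [0.06, 2.45], [-1.56, 4.7], [0.09, 2.05], [-2.69, 2.69]. Speed limits (rad/s): [2.57, 2.57, 3.14, 3.14, 3.14, 3.14, 3.14].

### API

Orientations are given as a rotation vector (axis times angle).
In Python, from bench import ctrl gives the robot as it stands. The module is installed in compiled form; this text tells all that it offers.
- The arm moves only by the shell command python3 -m crank 'ROWS' [OPENING] [FORCE]. ROWS is a JSON object of lists of equal length, an entry for each row: "dp": the shift along the tool's x, y, z in cm, a list of three; "delta_rot": the turn, a rotation vector about the tool's x, y, z in rad, a list of three. In form: {"dp": [[x, y, z], ...], "delta_rot": [[rx, ry, rz], ...]}. A call has exactly 8 rows; each row shifts and turns the commanded pose from where the row before left it, along the tool's axes as they then stand; what a row does not reach is not made up. A row lasts 1/10 s, in which the tool goes at most 50 mm and 8.59 degrees, less where a joint would pass 70% of its speed; a pose out of reach is approached as far as the arm can. A call with a gripper value outside its range is refused whole. OPENING is the finger opening in cm, from 0 to 8.7, set as the call begins (- or left out, the last holds). The fingers move at their own pace and stop on an object; FORCE is the grip in N (left out, the last holds). Time passes only in rows, so rows that do not move let the fingers close, or fill a call up. It gives the time, the measured TCP pose, the force and the opening at its end, in the units of the state.
- ctrl.get_state(): the state, without advancing time (a new reading comes with each control period).
- ctrl.get_image(name): name is "scene" or "side" or "wrist"; returns the picture (420x560x3 uint8, blue, green, red); there is no depth.
- ctrl.camera_info(name): a dict with "camera_matrix" (3x3 intrinsics, pixels), "xyz" and "orientation" of the camera in the world. Camera axes: x right, y down, z forward; pixel columns grow to the right and rows downward; lengths in m; the calibration is good to about 2 mm. The wrist camera is an equidistant fisheye: a pixel r from the principal point sees the ray r / f radians off the axis. A picture is of the moment at which its call begins: read the wrist's pose just before it. camera_info takes no time and is no camera call; for the wrist camera it gives the pose at the moment of the call.
- ctrl.close_job(): hands the job in, once; it reports no verdict.
The state is a dict: "time": time; "joint_positions": joint angles; "qd": joint speeds; "joint_torque": joint torques, N m; "position": TCP position; "tool_rot": TCP orientation; "ft_force": force on the tool from outside, world axes, zero at the start; "torque": the same for the moment, N m; "grip_width": opening from 0.0 (shut) to 1.0 (fully open).
Only numpy, scipy, OpenCV 4.12 (cv2) and the standard library are available. Lean on these libraries where they do the work, as an engineer would, in place of code of your own. Each camera call takes 0.05 s, during which the arm holds its last target.

### The job

Load the small steel block into the wire basket and hang the basket inside the drained dip tank: its bent lip goes over the rim of the wall nearest the robot, between the two upright ears on that rim, so that it hangs straight on the wall with the block in it. Leave the small tray that already hangs on that wall, the other two metal pieces and the oil can where they are.

Things in the scene. Friction and masses are not known exactly. Their poses are not given: they have to be found in the camera images.
- basket: loose wire basket, about 0.22 kg, upright on the bench; origin: centre of its underside, z up. Tub 106 (x) x 64 (y) x 34 mm high, inside 100 x 58 mm (x -50 to +50), floor 3 mm thick. At its -x end a flat steel back plate, 44 mm wide in y, 3 mm thick (x -53 to -50), rises to z = 65 mm, where it is bent outward (-x) and down as the hook lip; the grip stands above it
- basket_lip (a point): middle of the slot under the basket's bent lip (x = -57.5, y = 0 mm in the basket's frame), at the slot's roof (z = 62 mm); lies on the rim when hung. The slot is 9 mm wide (x -62 to -53); the lip's outer leaf is 3 mm thick, 44 mm wide, hangs down to about z = 44 mm and flares outward to x = -71. Axes as the basket
- basket_grip (a point): middle of the basket's upright flat black grip, 8 mm thick in x, 30 mm wide in y, from z = 72 to 115 mm; here x = -51.5, y = 0, z = 97 mm in the basket's frame. To be pinched from above across its thickness. Axes as the basket
- steel_block: loose dark grey steel block 30 (x) x 40 (y) x 18 (z) mm with a shallow dimple on top, the part to load; origin at the centre of its underside, z up
- tank: fixed open rectangular sheet-steel dip tank, empty: outside 148 (x) x 290 (y) x 110 mm high, walls and floor 4 mm thick; origin at the centre of its underside on the bench; long side along y, its -x wall is nearest the robot and carries the saddle, pump box and hung tray
- saddle: hanging place on the rim of the tank's wall nearest the robot: two fixed upright steel ears, 6 mm wide, 12 mm above the rim, 54 mm clear between them. Origin midway between them on top of the rim (110 mm above the bench), on the 4 mm wall's centre line; x into the tank, y along the wall, z up. It is the left, middle or right one of the wall's three places, 92 mm apart
- pump_box: fixed grey pump box hung over the same wall at another of the three places: 56 mm wide along the rim, up to 26 mm above the rim, from 46 mm outside the wall to 31 mm inside it; origin on the rim's centre line, axes as the saddle
- hung_tray: loose small sheet-steel tray hung over the same wall at the third place, 44 mm wide along the rim, up to 3 mm above the rim, reaching 39 mm into the tank; origin on the rim's centre line, axes as the saddle. Must stay where it hangs
- alu_block: loose larger light aluminium block 38 x 52 x 22 mm with a dimple, not to be moved; origin at the centre of its underside
- brass_slug: loose brass piece 28 x 28 x 24 mm, not to be moved; origin at the centre of its underside
- oil_can: loose red oil can 65 x 86 x 174 mm tall with a thin spout, standing upright on the bench between the basket and the tank, not to be moved; origin at the centre of its underside
Mind the look-alikes: they are no part of the job. What is shaped like the basket but yellow is not meant.

How it is judged:
By the outcome, as a careful person would: the job done as asked, in the order asked, and still so for the second after the job is handed in, with the robot touching nothing.
It also fails if it takes over 48 s, if anything falls off the work surface, if the arm or the gripper's body presses on something with over 40 N, if the wrist force passes 120 N, or if a joint passes its speed limit or range.

## Working session

There is one attempt and no reset: what is moved stays moved. The work goes in short steps, Python scripts to look and compute and a shell command to move; the robot and the scene stay as the last step left them, time stands still between calls to the robot, and variables do not carry over. Pictures are saved under pics/ and viewed, and the job is handed in when it is done.

```bash
mkdir -p pics; python3 - <<'E'
from bench import ctrl
import cv2
print(ctrl.get_state())
for n in ["scene","side","wrist"]:
    print(n,ctrl.camera_info(n))
    cv2.imwrite(f"pics/{n}0.png",ctrl.get_image(n))
E
```

```text
{'time': 0.0, 'joint_positions': array([-1.3008984 ,  0.32183834, -0.07005595,  1.45166533,  0.02261056,
        1.37080264, -0.05690915]), 'qd': array([ 0.00048846, -0.00025744,  0.0004728 , -0.00173549, -0.0010215 ,
        0.00084692,  0.00016317]), 'joint_torque': array([-5.16359778e-04, -4.91289783e+01, -4.03998401e-01, -3.12528992e+01,
       -6.39036717e-02,  4.38574667e-02,  1.94277945e-04]), 'position': array([0.16439832, 0.62833364, 0.24045616]), 'tool_rot': array([ 2.48564199e+00,  1.91917000e+00, -2.27795421e-03]), 'ft_force': array([-0.37863598, -0.26436051, -0.40439177]), 'torque': array([-0.01757561, -0.00419868, -0.02128573]), 'grip_width': 0.9974849025892284}
scene {'camera_matrix': array([[493.1800167 ,   0.        , 275.78002317],
       [  0.        , 493.1800167 , 216.71645515],
       [  0.        ,   0.        ,   1.        ]]), 'xyz': array([-0.41924115,  1.04697388,  0.97963316]), 'orientation': array([-0.95046017,  2.30843849, -1.19657818])}
side {'camera_matrix': array([[379.78218533,   0.        , 279.89619284],
       [  0.        , 379.78218533, 211.81902445],
       [  0.        ,   0.        ,   1.        ]]), 'xyz': array([ 0.36701838, -0.86933864,  0.50194268]), 'orientation': array([-1.95502134,  0.07584423, -0.08816915])}
wrist {'camera_matrix': array([[325.1922621 ,   0.        , 284.47522697],
       [  0.        , 325.1922621 , 212.98587637],
       [  0.        ,   0.        ,   1.        ]]), 'xyz': array([0.09954091, 0.6456953 , 0.38454703]), 'orientation': array([2.32554695, 1.79607353, 0.22155248])}
```

View pics/scene0.png

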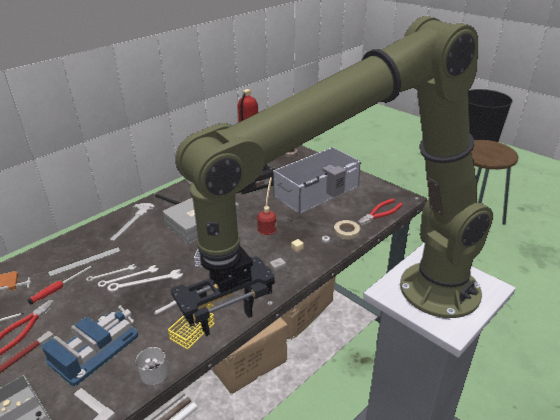

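View pics/side0.png

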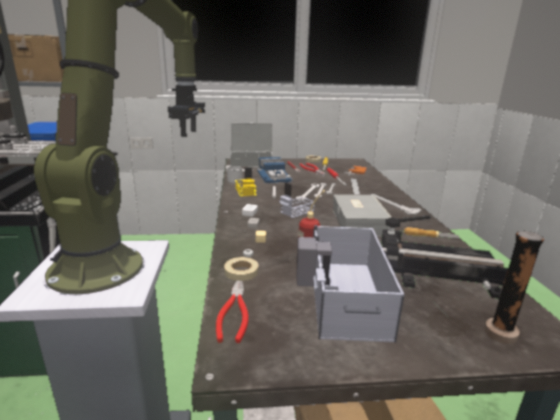

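View pics/wrist0.png

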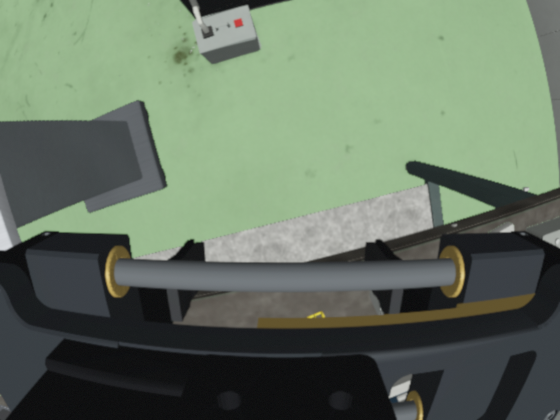

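```bash
cat > h.py <<'E'
from bench import ctrl
import cv2, numpy as np
from scipy.spatial.transform import Rotation as R
def ray(n,px,info=None):
    c=info or ctrl.camera_info(n); K=c["camera_matrix"]; px=np.atleast_2d(np.array(px,float))
    x=(px[:,0]-K[0,2])/K[0,0]; y=(px[:,1]-K[1,2])/K[1,1]
    if n=="wrist":
        r=np.hypot(x,y)+1e-12; d=np.c_[np.sin(r)*x/r,np.sin(r)*y/r,np.cos(r)]
    else: d=np.c_[x,y,np.ones_like(x)]
    d/=np.linalg.norm(d,axis=1)[:,None]
    return c["xyz"],R.from_rotvec(c["orientation"]).apply(d)
def onz(n,px,z,info=None):
    o,d=ray(n,px,info); return o+d*((z-o[2])/d[:,2])[:,None]
def proj(n,P,info=None):
    c=info or ctrl.camera_info(n); K=c["camera_matrix"]
    p=R.from_rotvec(c["orientation"]).inv().apply(np.atleast_2d(P)-c["xyz"])
    if n=="wrist":
        th=np.arctan2(np.hypot(p[:,0],p[:,1]),p[:,2]); q=p[:,:2]/np.hypot(p[:,0],p[:,1])[:,None]*th[:,None]
    else: q=p[:,:2]/p[:,2:]
    return q*K[0,0]+[K[0,2],K[1,2]]
def crop(src,out,x0,y0,x1,y1,s):
    im=cv2.imread(src)[y0:y1,x0:x1]; cv2.imwrite(out,cv2.resize(im,None,fx=s,fy=s,interpolation=cv2.INTER_CUBIC))
E
python3 - <<'E'
from h import *
crop("pics/side0.png","pics/side0a.png",210,160,410,310,4)
crop("pics/scene0.png","pics/scene0a.png",160,140,360,290,4)
E
```

```text
(no output)
```

View pics/side0a.png

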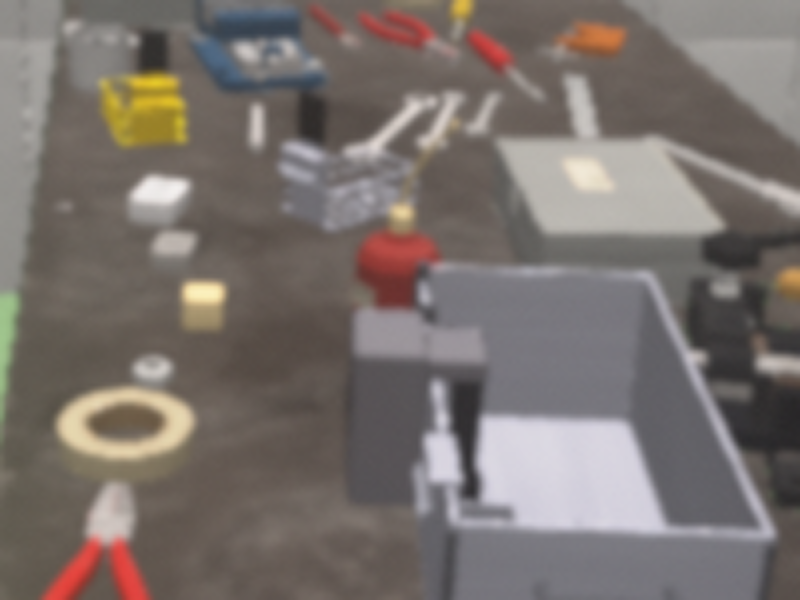

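View pics/scene0a.png

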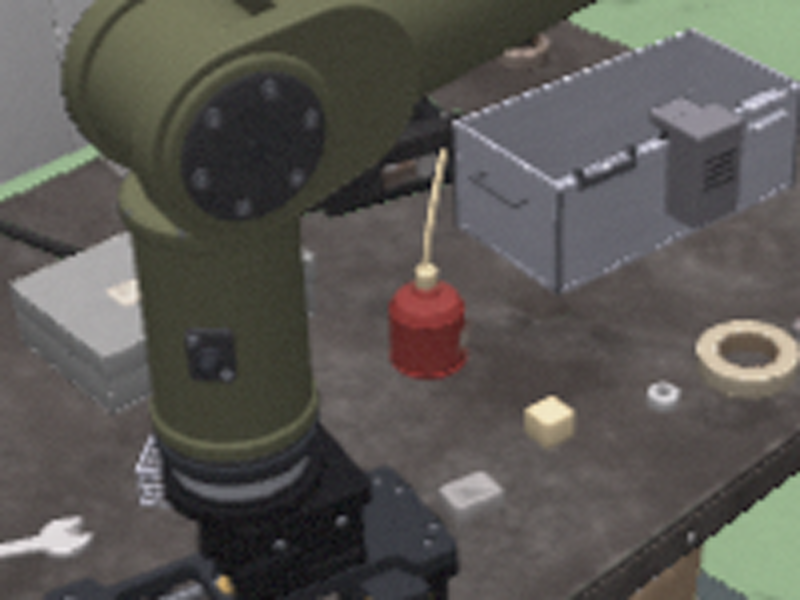

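```bash
python3 - <<'E'
from h import *
np.set_printoptions(precision=4,suppress=True)
f=lambda x,y:(210+x/4,160+y/4)
g=lambda x,y:(160+x/4,140+y/4)
print("side alu?",onz("side",[f(160,190)],.022),"block?",onz("side",[f(174,240)],.018),"brass",onz("side",[f(204,292)],.024))
print("scene block?",onz("scene",[g(470,485)],.018),"brass",onz("scene",[g(550,408)],.024))
print("side basket corners bottom",onz("side",[f(285,212),f(332,228),f(400,212)],.0))
print("basket top",onz("side",[f(285,145),f(283,180)],.034))
print("can side",onz("side",[f(398,300)],0.0),"scene can base",onz("scene",[g(428,372)],0))
print("tank scene base corner",onz("scene",[g(560,290),g(460,228)],0), "rim",onz("scene",[g(558,190),g(456,122),g(690,32),g(798,85)],.11))
print("tank side rim",onz("side",[f(770,530),f(650,272),f(430,268),f(450,530)],.11))
print("ears scene",onz("scene",[g(580,175),g(632,152)],.12))
E
```

```text
side alu? [[0.3926 0.3522 0.022 ]] block? [[0.4016 0.2524 0.018 ]] brass [[0.4202 0.1413 0.024 ]]
scene block? [[0.4049 0.2471 0.018 ]] brass [[0.4212 0.1416 0.024 ]]
side basket corners bottom [[0.5015 0.3525 0.    ]
 [0.5382 0.3153 0.    ]
 [0.6028 0.3493 0.    ]]
basket top [[0.5083 0.4308 0.034 ]
 [0.4978 0.3422 0.034 ]]
can side [[0.571  0.1718 0.    ]] scene can base [[0.5487 0.1536 0.    ]]
tank scene base corner [[ 0.552  -0.0108 -0.    ]
 [ 0.6879 -0.0213  0.    ]] rim [[ 0.5462 -0.0004  0.11  ]
 [ 0.6915 -0.0227  0.11  ]
 [ 0.6531 -0.301   0.11  ]
 [ 0.513  -0.2869  0.11  ]]
tank side rim [[ 0.6567 -0.3053  0.11  ]
 [ 0.6933 -0.0223  0.11  ]
 [ 0.5544 -0.0109  0.11  ]
 [ 0.5095 -0.2969  0.11  ]]
ears scene [[ 0.5382 -0.0189  0.12  ]
 [ 0.5318 -0.0779  0.12  ]]
```

```bash
cat >> h.py <<'E'
np.set_printoptions(precision=4,suppress=True)
def rel(target=None,yaw=None):
    """cm shift in tool axes to target, yaw of tool x axis in world deg"""
    s=ctrl.get_state(); M=R.from_rotvec(s["tool_rot"])
    print("t",round(s["time"],2),"pos",s["position"],"toolx yaw deg",np.degrees(np.arctan2(*M.as_matrix()[1::-1,0])),"z",M.as_matrix()[:,2],"F",s["ft_force"],"grip mm",s["grip_width"]*87)
    if target is not None: print("dp cm",M.inv().apply(np.array(target)-s["position"])*100)
    return s,M
E
python3 - <<'E'
from h import *
s,M=rel([.40,.25,.15]); print(M.as_matrix())
print(proj("wrist",s["position"]), proj("wrist",s["position"]-[0,0,.08]))
E
```

```text
t 0.15 pos [0.1644 0.6285 0.2407] toolx yaw deg 75.34613595009519 z [-0.0003 -0.0015 -1.    ] F [-0.8654 -0.1496 -0.1175] grip mm 87.02749674386729
dp cm [-30.6411  32.367    9.1199]
[[ 0.253   0.9675 -0.0003]
 [ 0.9675 -0.253  -0.0015]
 [-0.0015  0.0001 -1.    ]]
[[283.8874 274.8153]] [[284.1028 227.6388]]
```

```bash
python3 -m crank '{"dp":[[-3.4,3.6,0],[-3.4,3.6,0],[-3.4,3.6,0],[-3.4,3.6,0],[-3.4,3.6,0],[-3.4,3.6,0],[-3.4,3.6,0],[-3.4,3.6,0]],"delta_rot":[[0,0,0],[0,0,0],[0,0,0],[0,0,0],[0,0,0],[0,0,0],[0,0,0],[0,0,0]]}'
python3 - <<'E'
from h import *
rel([.40,.25,.2])
for n in ["scene","side","wrist"]:
    i=ctrl.camera_info(n); im=ctrl.get_image(n); cv2.imwrite(f"pics/{n}1.png",im)
    print(n,repr(i))
crop("pics/side1.png","pics/side1a.png",230,180,330,255,8)
E
```

```text
time: 0.95
position: [0.3749, 0.2909, 0.2415]
tool_rot: [-2.486, -1.92, -0.001]
ft_force: [1.1, 0.7, 0.2]
grip_width: 1.003
t 0.95 pos [0.3749 0.2909 0.2415] toolx yaw deg 75.35445431584627 z [ 0.0001  0.0004 -1.    ] F [1.148 0.74  0.176] grip mm 87.25381844781108
dp cm [-3.3225  3.46    4.1505]
scene {'camera_matrix': array([[493.18  ,   0.    , 275.78  ],
       [  0.    , 493.18  , 216.7165],
       [  0.    ,   0.    ,   1.    ]]), 'xyz': array([-0.4192,  1.047 ,  0.9796]), 'orientation': array([-0.9505,  2.3084, -1.1966])}
side {'camera_matrix': array([[379.7822,   0.    , 279.8962],
       [  0.    , 379.7822, 211.819 ],
       [  0.    ,   0.    ,   1.    ]]), 'xyz': array([ 0.367 , -0.8693,  0.5019]), 'orientation': array([-1.955 ,  0.0758, -0.0882])}
wrist {'camera_matrix': array([[325.1923,   0.    , 284.4752],
       [  0.    , 325.1923, 212.9859],
       [  0.    ,   0.    ,   1.    ]]), 'xyz': array([0.3136, 0.304 , 0.3856]), 'orientation': array([2.3343, 1.781 , 0.222 ])}
```

View pics/wrist1.png

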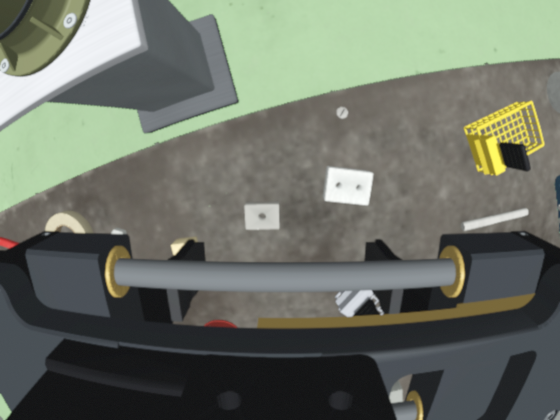

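View pics/scene1.png

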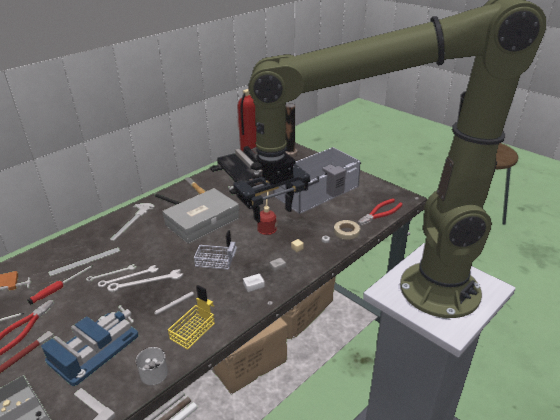

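View pics/side1a.png

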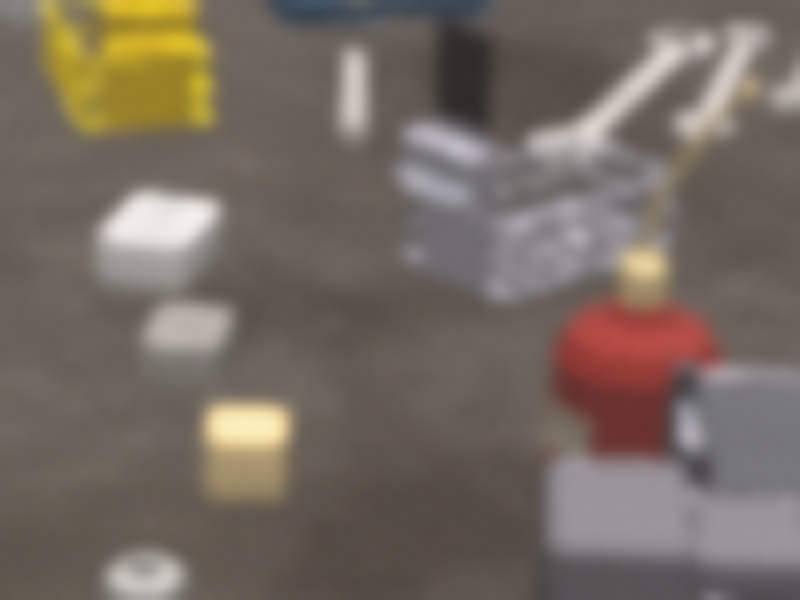

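```bash
python3 - <<'E'
from h import *
crop("pics/scene1.png","pics/scene1a.png",180,220,280,295,8)
crop("pics/scene1.png","pics/scene1b.png",270,140,370,215,8)
im=cv2.imread("pics/wrist1.png")
g=cv2.cvtColor(im,cv2.COLOR_BGR2GRAY); m=(g>140).astype(np.uint8); m[:195]=0;m[238:]=0;m[:,:235]=0;m[:,295:]=0
c=max(cv2.findContours(m,0,2)[0],key=cv2.contourArea)
b=cv2.boxPoints(cv2.minAreaRect(c)); P=onz("wrist",b,.018); print(b,P,P.mean(0),[np.linalg.norm(P[i]-P[i-1]) for i in range(4)])
e=P[1]-P[0];print(np.degrees(np.arctan2(e[1],e[0])))
E
```

```text
[[244. 203.]
 [279. 203.]
 [279. 230.]
 [244. 230.]] [[0.377  0.2413 0.018 ]
 [0.3876 0.2806 0.018 ]
 [0.4191 0.272  0.018 ]
 [0.4084 0.2318 0.018 ]] [0.398  0.2564 0.018 ] [np.float64(0.03283884454122057), np.float64(0.04073487488375968), np.float64(0.03266123594872038), np.float64(0.04162703284921405)]
74.82715368651841
```

View pics/scene1a.png

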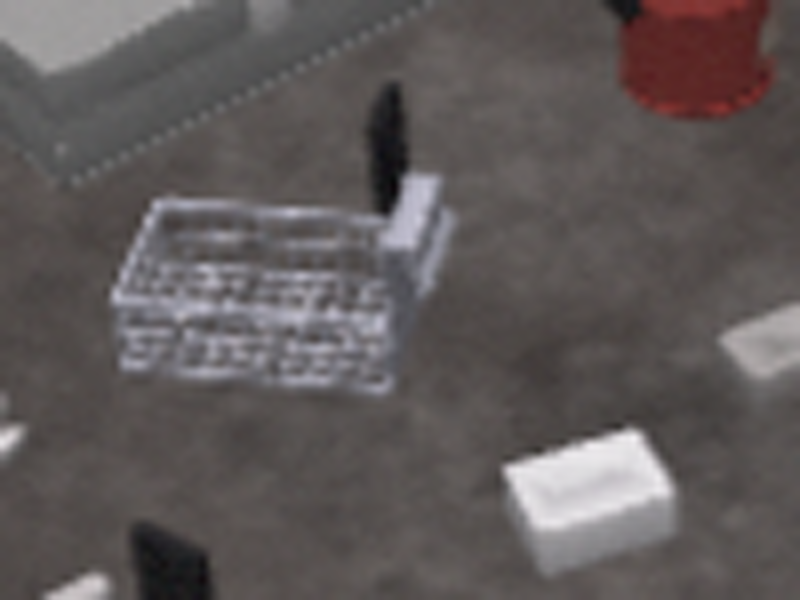

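View pics/scene1b.png

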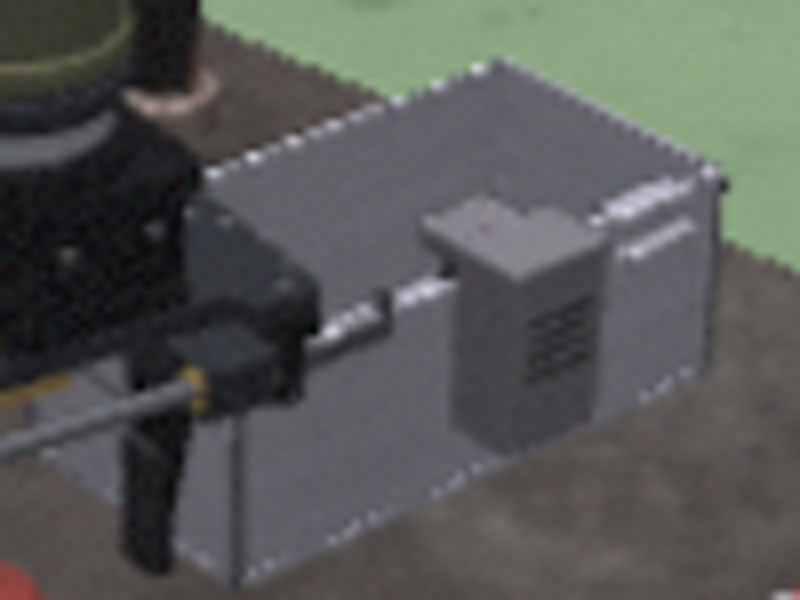

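```bash
python3 - <<'E'
from h import *
g=lambda x,y:(180+x/8,220+y/8)
f=lambda x,y:(230+x/8,180+y/8)
B=onz("scene",[g(124,372),g(392,390)],0);T=onz("scene",[g(160,203),g(116,296),g(385,322)],.034)
L=onz("scene",[g(432,178),g(388,235)],.066)
print("bottom",B,"top",T,"lip/bend top",L)
for e in (B[1]-B[0],T[2]-T[1],T[0]-T[1],L[0]-L[1]): print(np.linalg.norm(e),np.degrees(np.arctan2(e[1],e[0])))
print("side: bottom of plate",onz("side",[f(410,255),f(495,300)],0),"lip top",onz("side",[f(410,128),f(495,155)],.065))
print("griptop scene",onz("scene",[g(390,85)],.115), "side grip base",onz("side",[f(440,118),f(490,130)],.072))
E
```

```text
bottom [[0.5826 0.424  0.    ]
 [0.501  0.3593 0.    ]] top [[0.619  0.3743 0.034 ]
 [0.5855 0.4209 0.034 ]
 [0.5006 0.3599 0.034 ]] lip/bend top [[0.5217 0.3158 0.066 ]
 [0.5072 0.3498 0.066 ]]
0.10415277327657628 -141.63803823910538
0.1045587686452235 -144.31532476693081
0.057397094760179686 -54.237707595775014
0.03698733611005263 -66.93402191957775
side: bottom of plate [[0.5025 0.3629 0.    ]
 [0.5338 0.3111 0.    ]] lip top [[0.4992 0.3472 0.065 ]
 [0.5315 0.3131 0.065 ]]
griptop scene [[0.5252 0.329  0.115 ]] side grip base [[0.5111 0.34   0.072 ]
 [0.5306 0.3245 0.072 ]]
```

```bash
python3 - <<'E'
from h import *
s,M=rel([.3985,.2555,.03]); print(s["joint_positions"])
E
```

```text
t 1.1 pos [0.3762 0.2896 0.2417] toolx yaw deg 74.92485762325622 z [ 0.0003  0.0002 -1.    ] F [-0.0455  0.5281  0.0747] grip mm 87.01650445829289
dp cm [-2.7205  3.031  21.1691]
[-0.9188 -0.059   0.1993  1.8747  0.0121  1.3244  0.5849]
```

```bash
python3 -m crank '{"dp":[[-0.9,1.0,3],[-0.9,1.0,4],[-0.9,1.0,4],[0,0,4],[0,0,1],[0,0,0],[0,0,0],[0,0,0]],"delta_rot":[[0,0,0],[0,0,0],[0,0,0],[0,0,0],[0,0,0],[0,0,0],[0,0,0],[0,0,0]]}' 7.0
python3 - <<'E'
from h import *
s,M=rel([.3985,.2555,.03]); i=ctrl.camera_info("wrist"); im=ctrl.get_image("wrist"); cv2.imwrite("pics/w2.png",im)
hx=M.apply([[x*.001,y*.001,0] for x,y in [(-20,-15),(20,-15),(20,15),(-20,15)]])
print(proj("wrist",s["position"]*[1,1,0]+[0,0,.018]+hx,i))
E
```

```text
time: 1.9
position: [0.3976, 0.2608, 0.0837]
tool_rot: [-2.485, -1.921, -0.006]
ft_force: [0.1, -0.2, -0.0]
grip_width: 0.807
t 1.9 pos [0.3976 0.2608 0.0837] toolx yaw deg 75.4008508190408 z [ 0.0029  0.0028 -1.    ] F [ 0.0902 -0.165  -0.028 ] grip mm 70.1978267724957
dp cm [-0.509   0.2059  5.3692]
[[253.6077 211.9681]
 [313.6487 211.9617]
 [312.5409 254.0317]
 [254.7617 254.0343]]
```

View pics/w2.png

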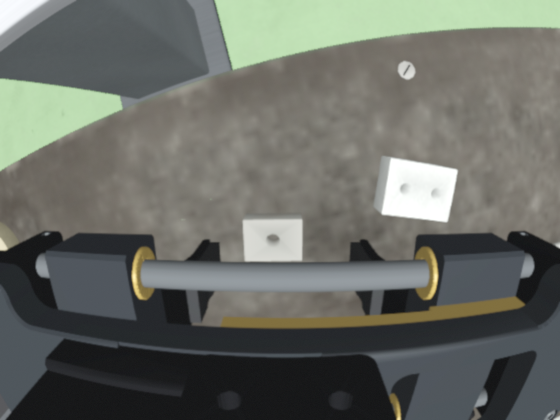

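```bash
python3 -m crank '{"dp":[[-0.65,0.45,1],[0,0,2],[0,0,2],[0,0,0.3],[0,0,0],[0,0,0],[0,0,0],[0,0,0]],"delta_rot":[[0,0,0],[0,0,0],[0,0,0],[0,0,0],[0,0,0],[0,0,0],[0,0,0],[0,0,0]]}' 7.0
python3 - <<'E'
from h import *
s,M=rel([.3985,.2555,.03]); i=ctrl.camera_info("wrist"); im=ctrl.get_image("wrist"); cv2.imwrite("pics/w3.png",im); cv2.imwrite("pics/s3.png",ctrl.get_image("side"))
crop("pics/s3.png","pics/s3a.png",200,170,320,260,6)
E
```

```text
time: 2.75
position: [0.3997, 0.2521, 0.0294]
tool_rot: [-2.486, -1.92, -0.003]
ft_force: [0.4, 0.2, 0.2]
grip_width: 0.803
t 2.75 pos [0.3997 0.2521 0.0294] toolx yaw deg 75.34703572421316 z [ 0.0012  0.0011 -1.    ] F [0.3942 0.1854 0.1732] grip mm 69.84962687128969
dp cm [ 0.2955 -0.2052 -0.0631]
```

View pics/w3.png

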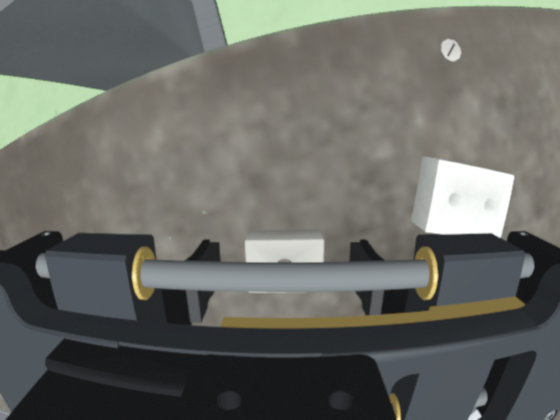

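View pics/s3a.png

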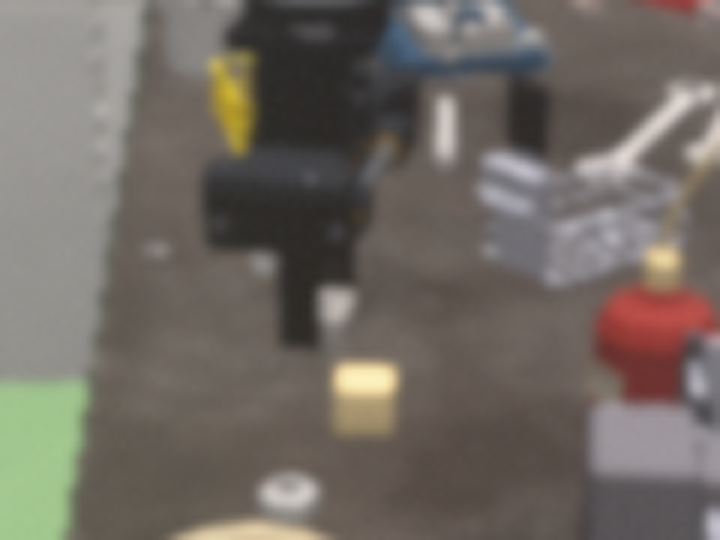

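```bash
python3 - <<'E'
from h import *
s,M=rel()
print(proj("side",s["position"]+M.apply([[-.035,0,.019],[-.035,.0095,.019],[-.035,-.0095,.019]])), "observed finger bottom x",200+280/6,200+318/6,"y",170+345/6)
print(proj("wrist",s["position"]*[1,1,0]+[0,0,.018]))
E
```

```text
t 2.85 pos [0.3995 0.252  0.0291] toolx yaw deg 75.35257403082879 z [ 0.0008  0.0008 -1.    ] F [ 0.6644  0.4919 -0.604 ] grip mm 69.8121324768042
[[250.3478 226.7039]
 [253.3121 226.9734]
 [247.3901 226.435 ]] observed finger bottom x 246.66666666666666 253.0 y 227.5
[[283.897  265.7973]]
```

```bash
python3 -m crank '{"dp":[[0,0,0],[0,0,0],[0,0,0],[0,0,0],[0,0,0],[0,0,0],[0,0,-2],[0,0,-3]],"delta_rot":[[0,0,0],[0,0,0],[0,0,0],[0,0,0],[0,0,0],[0,0,0],[0,0,0],[0,0,0]]}' 2.0 40
python3 - <<'E'
from h import *
s,M=rel([.559,.367,.2]); i=ctrl.camera_info("wrist"); im=ctrl.get_image("wrist"); cv2.imwrite("pics/w4.png",im)
E
```

```text
time: 3.65
position: [0.3974, 0.2503, 0.0771]
tool_rot: [2.486, 1.92, -0.008]
ft_force: [-0.5, 0.5, -1.3]
grip_width: 0.45
t 3.65 pos [0.3974 0.2503 0.0771] toolx yaw deg 75.34447856630284 z [-0.004  -0.0036 -1.    ] F [-0.5057  0.4513 -1.2984] grip mm 39.11225052076467
dp cm [ 15.3178  12.6432 -12.393 ]
```

View pics/w4.png

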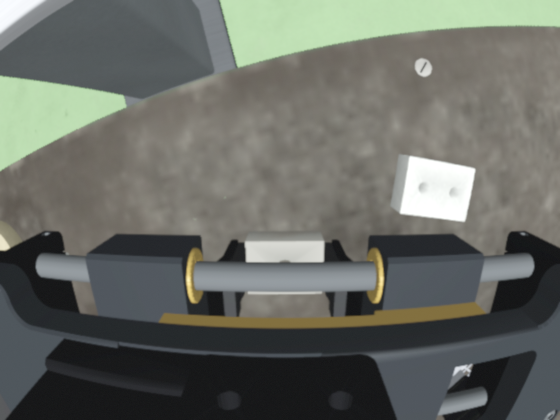

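```bash
python3 -m crank '{"dp":[[0,0,-4.5],[0,0,-4.5],[0,0,-3.5],[0,0,0],[0,0,0],[0,0,0],[0,4,0],[0,4,0]],"delta_rot":[[0,0,-0.148],[0,0,-0.148],[0,0,-0.148],[0,0,-0.148],[0,0,-0.148],[0,0,-0.148],[0,0,0],[0,0,0]]}'
python3 - <<'E'
from h import *
s,M=rel([.624,.414,.2])
E
```

```text
time: 4.5
position: [0.464, 0.2992, 0.2035]
tool_rot: [-1.42, -2.802, -0.001]
ft_force: [0.4, 0.2, -0.2]
grip_width: 0.449
t 4.5 pos [0.464  0.2992 0.2035] toolx yaw deg 126.23607245645329 z [-0.0002  0.0007 -1.    ] F [ 0.3565  0.2004 -0.1875] grip mm 39.066665082727475
dp cm [-0.2019 19.6917  0.3532]
```

```bash
python3 -m crank '{"dp":[[0,4.5,0],[0,4.5,0],[0,4.5,0],[0,4.5,0],[0,1.5,0],[0,0,0],[0,0,0],[0,0,0]],"delta_rot":[[0,0,0],[0,0,0],[0,0,0],[0,0,0],[0,0,0],[0,0,0],[0,0,0],[0,0,0]]}'
python3 - <<'E'
from h import *
s,M=rel([.624,.414,.2]);print(s["joint_positions"])
i=ctrl.camera_info("wrist"); im=ctrl.get_image("wrist"); cv2.imwrite("pics/w5.png",im);print(i)
E
```

```text
time: 5.3
position: [0.6203, 0.4134, 0.2037]
tool_rot: [-1.421, -2.801, 0.001]
ft_force: [-0.4, 0.3, -2.4]
grip_width: 0.452
t 5.3 pos [0.6203 0.4134 0.2037] toolx yaw deg 126.20009395173673 z [-0.0007 -0.0003 -1.    ] F [-0.3852  0.2615 -2.3987] grip mm 39.366907690340376
dp cm [-0.1689  0.3332  0.3693]
[-0.8024  0.5511  0.2782  1.2275 -0.147   1.383   1.6666]
{'camera_matrix': array([[325.1923,   0.    , 284.4752],
       [  0.    , 325.1923, 212.9859],
       [  0.    ,   0.    ,   1.    ]]), 'xyz': array([0.5661, 0.3747, 0.3477]), 'orientation': array([1.363 , 2.6869, 0.3331])}
```

View pics/w5.png

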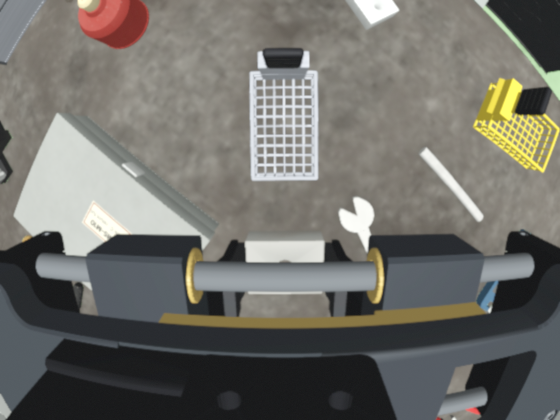

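```bash
python3 - <<'E'
from h import *
crop("pics/w5.png","pics/w5a.png",230,30,340,195,3)
P=onz("wrist",[(251,72),(318,72),(317,179),(252,179)],.034); print(P,[np.linalg.norm(P[i]-P[i-1]) for i in range(4)])
e=P[0]-P[3]+P[1]-P[2]; print("yaw +x",np.degrees(np.arctan2(-e[1],-e[0]))); print(P.mean(0))
G=onz("wrist",[(264,49),(303,49)],.115);print(G,G.mean(0))
s,M=rel(P.mean(0)*[1,1,0]+[0,0,.2])
E
```

```text
[[0.5366 0.3139 0.034 ]
 [0.4987 0.3655 0.034 ]
 [0.5834 0.4272 0.034 ]
 [0.6209 0.3759 0.034 ]] [np.float64(0.10470906211903432), np.float64(0.06403949994408012), np.float64(0.10473196425936727), np.float64(0.06351901926883566)]
yaw +x 36.21446290169665
[0.5599 0.3706 0.034 ]
[[0.5249 0.3269 0.115 ]
 [0.5086 0.3492 0.115 ]] [0.5168 0.338  0.115 ]
t 5.35 pos [0.6204 0.4135 0.2041] toolx yaw deg 126.20398392347231 z [-0.0002  0.0002 -1.    ] F [-0.2562 -0.1036 -1.3019] grip mm 39.26736076491744
dp cm [ 0.113  -7.4116  0.4125]
```

View pics/w5a.png

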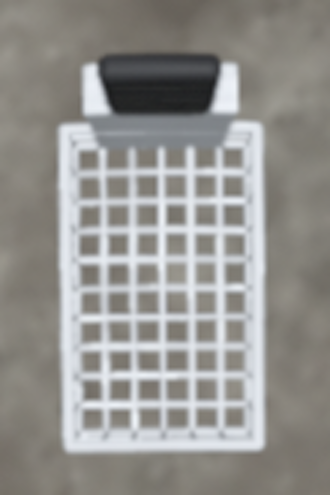

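```bash
python3 - <<'E'
from h import *
s,M=rel()
for z in (0,.03,.06):
  P=onz("wrist",[(215,237),(57,117),(130,165)],z)
  print(z,M.inv().apply(P-s["position"])*100)
# toolbox height from scene: crop scene1a/8
E
```

```text
t 5.35 pos [0.6204 0.4135 0.2041] toolx yaw deg 126.20398392347231 z [-0.0002  0.0002 -1.    ] F [-0.2562 -0.1036 -1.3019] grip mm 39.26736076491744
0 [[ -7.8416   4.941   20.4099]
 [-28.5865 -10.3816  20.4046]
 [-17.7702  -3.6219  20.4074]]
0.03 [[ -7.1587   3.9406  17.4101]
 [-26.1159 -10.0616  17.4053]
 [-16.2317  -3.8844  17.4078]]
0.06 [[ -6.4758   2.9401  14.4103]
 [-23.6452  -9.7415  14.406 ]
 [-14.6932  -4.1469  14.4083]]
```

```bash
python3 -m crank '{"dp":[[0.1,-2.7,0],[0,-2.6,2],[0,0,4],[0,0,3.5],[0,0,2.5],[0,0,0.8],[0,0,0],[0,0,0]],"delta_rot":[[0,0,0],[0,0,0],[0,0,0],[0,0,0],[0,0,0],[0,0,0],[0,0,0],[0,0,0]]}'
python3 - <<'E'
from h import *
c=np.array([.5599,.3706,0]); y=np.radians(36.2); e=np.array([np.cos(y),np.sin(y),0])
s,M=rel(c+e*.0215+[0,0,.055])
for n in ("wrist","scene"): cv2.imwrite(f"pics/{n}6.png",ctrl.get_image(n))
crop("pics/scene6.png","pics/scene6a.png",160,200,300,305,5)
E
```

```text
time: 6.15
position: [0.5786, 0.3842, 0.0777]
tool_rot: [1.42, 2.801, 0.004]
ft_force: [0.3, 1.1, -1.5]
grip_width: 0.453
t 6.15 pos [0.5786 0.3842 0.0777] toolx yaw deg 126.22267938670626 z [ 0.0025  0.0018 -1.    ] F [ 0.3141  1.1079 -1.5403] grip mm 39.41915028148803
dp cm [ 0.0069 -0.1716  2.2739]
```

View pics/wrist6.png

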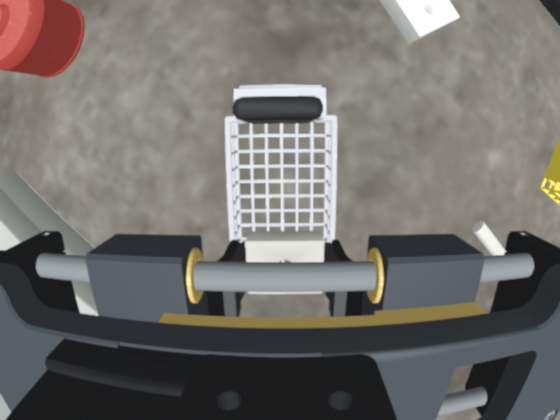

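View pics/scene6a.png

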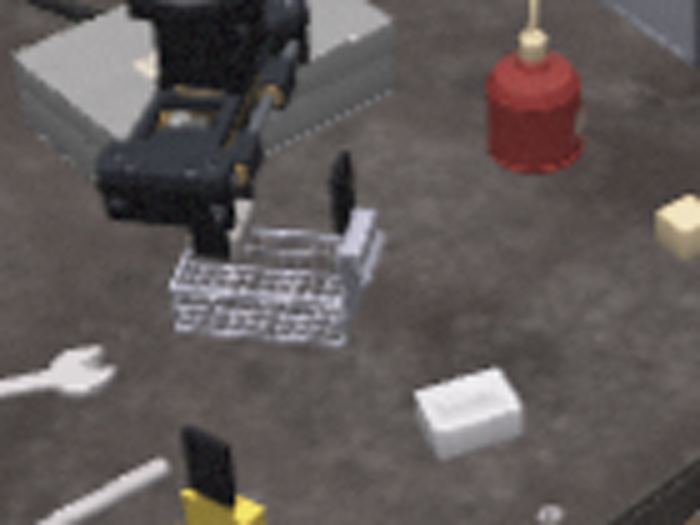

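```bash
python3 -m crank '{"dp":[[-0.1,-0.1,1.2],[0,0,0.6],[0,0,0.4],[0,0,0],[0,0,0],[0,0,0],[0,0,0],[0,0,0]],"delta_rot":[[0,0,0],[0,0,0],[0,0,0],[0,0,0],[0,0,0],[0,0,0],[0,0,0],[0,0,0]]}'
python3 - <<'E'
from h import *
c=np.array([.5599,.3706,0]); y=np.radians(36.2); e=np.array([np.cos(y),np.sin(y),0])
s,M=rel(c+e*.0215+[0,0,.055])
for n in ("wrist","scene"): cv2.imwrite(f"pics/{n}7.png",ctrl.get_image(n))
crop("pics/scene7.png","pics/scene7a.png",160,200,300,305,5)
E
```

```text
time: 7.05
position: [0.5776, 0.3825, 0.0538]
tool_rot: [1.421, 2.802, 0.001]
ft_force: [-0.1, -0.0, -1.5]
grip_width: 0.458
t 7.05 pos [0.5776 0.3825 0.0538] toolx yaw deg 126.2276856099379 z [ 0.0004  0.0003 -1.    ] F [-0.147  -0.0457 -1.4975] grip mm 39.85471094503151
dp cm [ 0.0873  0.022  -0.1172]
```

View pics/wrist7.png

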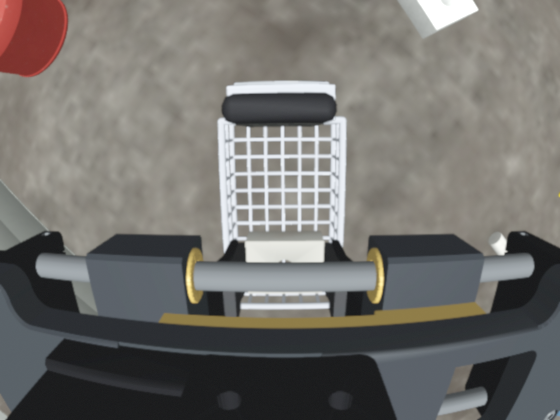

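View pics/scene7a.png

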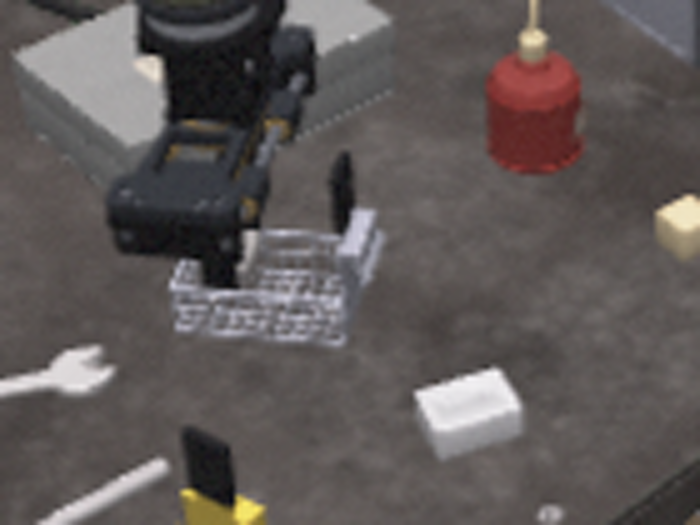

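```bash
python3 -m crank '{"dp":[[0,0,-0.2],[0,0,0],[0,0,0],[0,0,0],[0,0,0],[0,0,0],[0,0,0],[0,0,0]],"delta_rot":[[0,0,0],[0,0,0],[0,0,0],[0,0,0],[0,0,0],[0,0,0],[0,0,0],[0,0,0]]}' 6.0
python3 - <<'E'
from h import *
s,M=rel()
for n in ("wrist","scene"): cv2.imwrite(f"pics/{n}8.png",ctrl.get_image(n))
crop("pics/scene8.png","pics/scene8a.png",160,200,300,305,5)
E
```

```text
time: 7.95
position: [0.5775, 0.3823, 0.0556]
tool_rot: [1.421, 2.802, -0.0]
ft_force: [1.3, 0.5, 0.1]
grip_width: 0.69
t 7.95 pos [0.5775 0.3823 0.0556] toolx yaw deg 126.22348221202769 z [ 0. -0. -1.] F [1.2836 0.5431 0.0606] grip mm 59.99355812931312
```

View pics/wrist8.png

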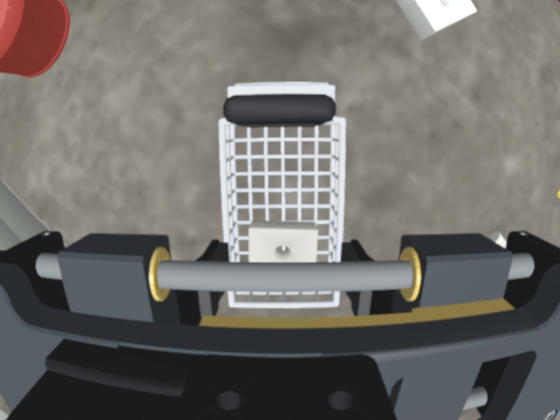

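View pics/scene8a.png

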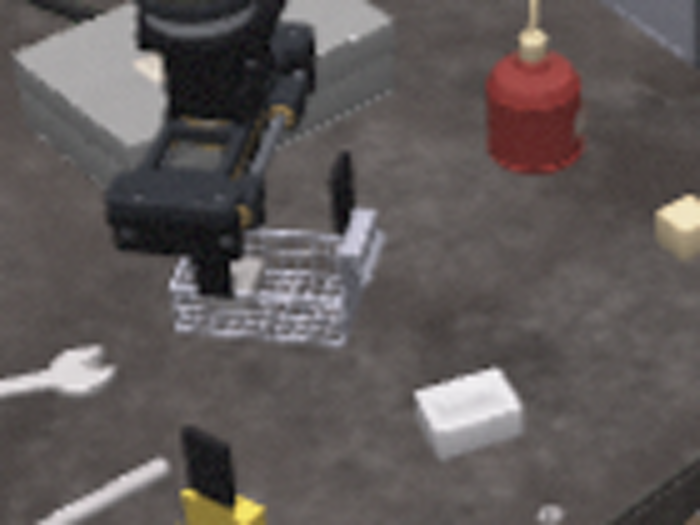

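```bash
python3 -m crank '{"dp":[[0,0,-4.5],[0,0,-4.5],[0,0,-2.5],[0,0,0],[0,0,0],[0,0,0],[0,0,0],[0,0,0]],"delta_rot":[[0,0,0],[0,0,0.149],[0,0,0.149],[0,0,0.149],[0,0,0.149],[0,0,0.149],[0,0,0.149],[0,0,0.149]]}'
python3 -m crank '{"dp":[[0,0,0],[0,0,0],[0,0,0],[0,0,0],[-2.4,0,0],[-2.4,0,0],[-2.4,0,0],[0,0,0]],"delta_rot":[[0,0,0.149],[0,0,0.149],[0,0,0.149],[0,0,0.08],[0,0,0],[0,0,0],[0,0,0],[0,0,0]]}' 5.5
python3 - <<'E'
from h import *
c=np.array([.5599,.3706,0]); y=np.radians(36.2); e=np.array([np.cos(y),np.sin(y),0])
s,M=rel(c-e*.0515+[0,0,.097]);print(s["joint_positions"])
cv2.imwrite(f"pics/wrist9.png",ctrl.get_image("wrist"))
E
```

```text
time: 8.85
position: [0.5774, 0.3823, 0.1706]
tool_rot: [-2.633, -1.714, -0.0]
ft_force: [0.5, 0.4, 0.2]
grip_width: 0.688
time: 9.65
position: [0.5176, 0.338, 0.1706]
tool_rot: [-2.985, -0.977, 0.003]
ft_force: [-0.3, -0.1, 0.4]
grip_width: 0.63
t 9.65 pos [0.5176 0.338  0.1706] toolx yaw deg 36.23103430591375 z [-0.0022 -0.     -1.    ] F [-0.3156 -0.1238  0.4239] grip mm 54.84082225462418
dp cm [ 0.2042 -0.1188  7.3618]
[-1.0966  0.3294  0.5839  1.6442 -0.1917  1.2274  0.1601]
```

View pics/wrist9.png

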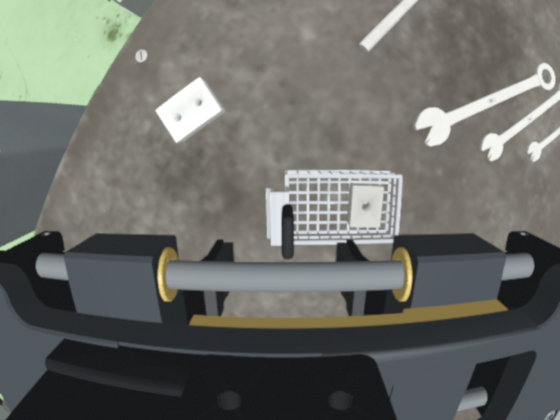

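```bash
python3 - <<'E'
from h import *
crop("pics/wrist9.png","pics/wrist9a.png",250,155,410,275,5)
s,M=rel()
for d in ([0,0],[.002,-.001],[0,.015],[0,-.015]): print(proj("wrist",(s["position"]+M.apply([d[0],d[1],0]))*[1,1,0]+[0,0,.115]))
E
```

```text
t 9.7 pos [0.5187 0.3393 0.171 ] toolx yaw deg 36.260518772211185 z [-0.0004  0.0011 -1.    ] F [ 0.0922  0.7194 -0.7395] grip mm 55.03416721481795
[[284.9462 238.3998]]
[[288.0387 236.9331]]
[[284.9319 259.8275]]
[[284.9596 215.9875]]
```

View pics/wrist9a.png

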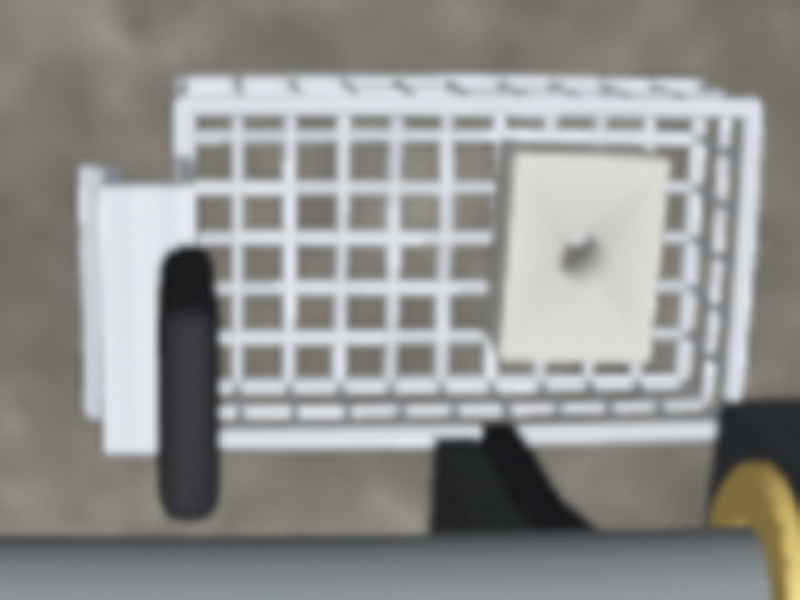

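```bash
python3 -m crank '{"dp":[[0.2,0,1.5],[0,0,2.5],[0,0,2],[0,0,1],[0,0,0.4],[0,0,0],[0,0,0],[0,0,0]],"delta_rot":[[0,0,0],[0,0,0],[0,0,0],[0,0,0],[0,0,0],[0,0,0],[0,0,0],[0,0,0]]}'
python3 - <<'E'
from h import *
s,M=rel()
cv2.imwrite(f"pics/wrist10.png",ctrl.get_image("wrist"))
E
```

```text
time: 10.5
position: [0.5218, 0.3413, 0.0977]
tool_rot: [-2.985, -0.978, -0.003]
ft_force: [0.4, -0.2, 0.7]
grip_width: 0.632
t 10.5 pos [0.5218 0.3413 0.0977] toolx yaw deg 36.267819025442435 z [ 0.0016  0.0013 -1.    ] F [ 0.4445 -0.2474  0.7351] grip mm 54.98624709387252
```

View pics/wrist10.png

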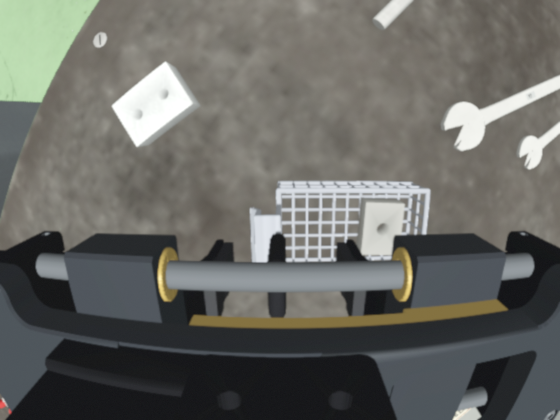

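```bash
python3 -m crank '{"dp":[[-0.3,0,0],[0,0,0],[0,0,0],[0,0,0],[0,0,0],[0,0,0],[0,0,0],[0,0,0]],"delta_rot":[[0,0,0],[0,0,0],[0,0,0],[0,0,0],[0,0,0],[0,0,0],[0,0,0],[0,0,0]]}' 0 60
python3 - <<'E'
from h import *
s,M=rel()
cv2.imwrite(f"pics/wrist11.png",ctrl.get_image("wrist"))
E
```

```text
time: 11.35
position: [0.5187, 0.3392, 0.0966]
tool_rot: [-2.985, -0.978, -0.0]
ft_force: [0.3, 0.1, -0.3]
grip_width: 0.086
t 11.35 pos [0.5187 0.3392 0.0966] toolx yaw deg 36.27315375161733 z [ 0.0002  0.0001 -1.    ] F [ 0.2545  0.0627 -0.3213] grip mm 7.44681437457952
```

View pics/wrist11.png

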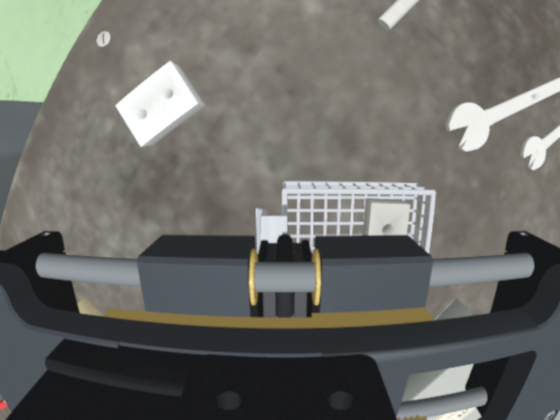

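```bash
python3 -m crank '{"dp":[[0,0,-1],[0,0,-2],[0,0,-3],[0,0,-3],[0,0,-3.5],[0,0,-3.5],[0,0,-3.5],[0,0,-2]],"delta_rot":[[0,0,0],[0,0,0],[0,0,0],[0,0,0],[0,0,0],[0,0,0],[0,0,0],[0,0,0]]}'
python3 - <<'E'
from h import *
s,M=rel()
for n in ("scene","side","wrist"): cv2.imwrite(f"pics/{n}12.png",ctrl.get_image(n))
crop("pics/scene12.png","pics/scene12a.png",265,140,375,222,7)
crop("pics/side12.png","pics/side12a.png",280,210,410,307,6)
E
```

```text
time: 12.2
position: [0.519, 0.3389, 0.3147]
tool_rot: [-2.985, -0.977, -0.004]
ft_force: [0.5, -0.0, -3.6]
grip_width: 0.091
t 12.2 pos [0.519  0.3389 0.3147] toolx yaw deg 36.241664939185824 z [ 0.0019  0.0017 -1.    ] F [ 0.4788 -0.0324 -3.5763] grip mm 7.937835250542969
```

View pics/scene12a.png

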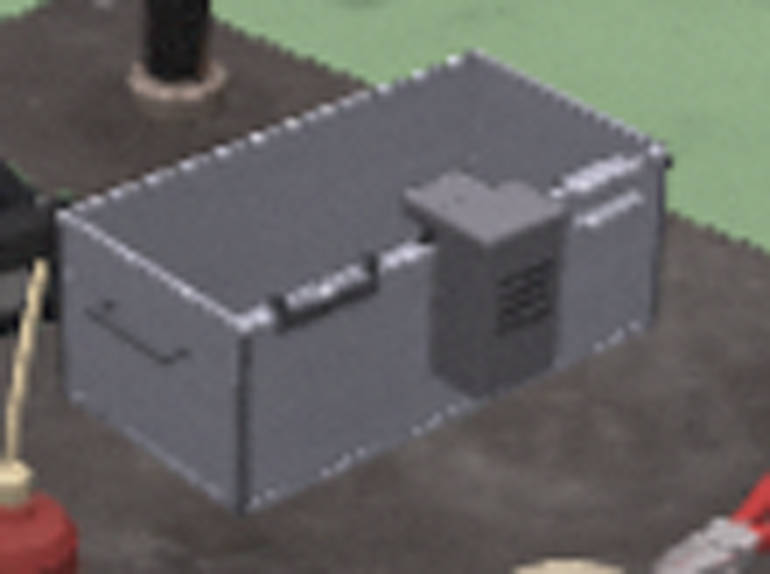

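View pics/side12a.png

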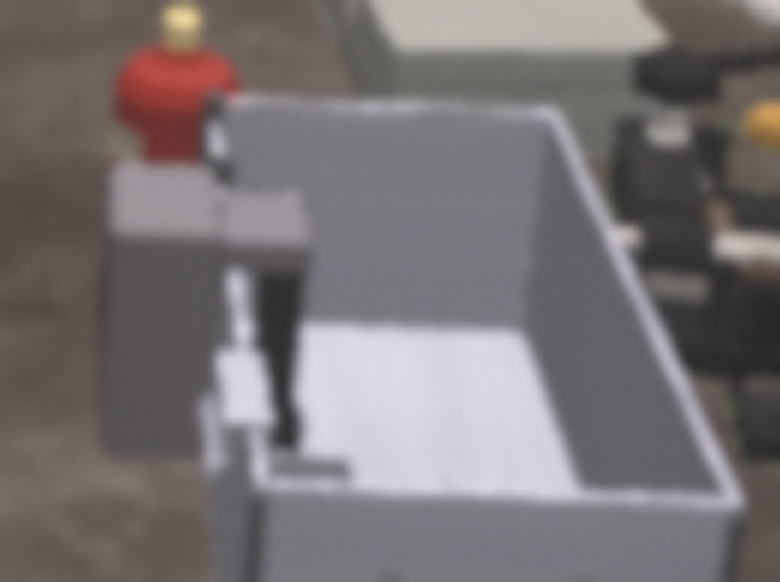

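View pics/side12.png

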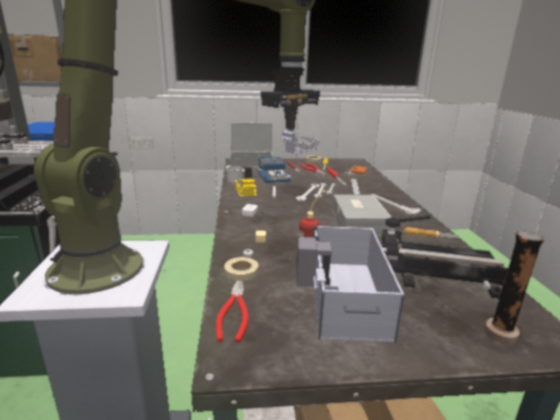

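```bash
python3 - <<'E'
from h import *
g=lambda x,y:(265+x/7,140+y/7)
f=lambda x,y:(280+x/6,210+y/6)
rim=onz("scene",[g(243,326),g(62,214),g(475,52),g(662,150)],.11)
base=onz("scene",[g(243,512),g(72,398),g(655,322)],0)
print("rim",rim,rim.mean(0)); print("base",base,(base[1]+base[2])/2)
srim=onz("side",[f(738,498),f(552,106),f(218,98),f(258,490)],.11); print("side rim",srim,srim.mean(0))
for q in (rim,srim):
  for i in range(4):
    e=q[i]-q[i-1]; print(round(np.linalg.norm(e),4),round(np.degrees(np.arctan2(e[1],e[0])),1),end=' | ')
  print()
for k in ((0,2),):
  e=base[2]-base[0];print("base near wall",np.linalg.norm(e),np.degrees(np.arctan2(e[1],e[0])))
print("ears",onz("scene",[g(278,290),g(371,258)],.122))
print("pump top",onz("scene",[g(405,193),g(460,172),g(487,245),g(565,210)],.136))
E
```

```text
rim [[ 0.5498 -0.0053  0.11  ]
 [ 0.6915 -0.022   0.11  ]
 [ 0.6552 -0.3057  0.11  ]
 [ 0.512  -0.2859  0.11  ]] [ 0.6021 -0.1547  0.11  ]
base [[ 0.55   -0.0072  0.    ]
 [ 0.6878 -0.0227  0.    ]
 [ 0.5134 -0.2958  0.    ]] [ 0.6006 -0.1593  0.    ]
side rim [[ 0.657  -0.3069  0.11  ]
 [ 0.6927 -0.0202  0.11  ]
 [ 0.5522 -0.0068  0.11  ]
 [ 0.511  -0.2944  0.11  ]] [ 0.6032 -0.157   0.11  ]
0.2832 82.3 | 0.1427 -6.7 | 0.286 -97.3 | 0.1446 172.2 | 
0.1465 -4.9 | 0.2889 82.9 | 0.1411 174.5 | 0.2905 -98.2 | 
base near wall 0.2909255123540714 -97.2422942802963
ears [[ 0.547  -0.027   0.122 ]
 [ 0.5347 -0.0811  0.122 ]]
pump top [[ 0.5493 -0.1227  0.136 ]
 [ 0.5434 -0.1581  0.136 ]
 [ 0.4867 -0.1109  0.136 ]
 [ 0.4809 -0.1639  0.136 ]]
```

```bash
python3 -m crank '{"dp":[[0,0,0],[0,0,0],[0,0,0],[0,0,0],[0,0,0],[0,0,0],[0.4,2,0],[0.8,4,0]],"delta_rot":[[0,0,0.08],[0,0,0.13],[0,0,0.14],[0,0,0.14],[0,0,0.14],[0,0,0.127],[0,0,0],[0,0,0]]}'
python3 -m crank '{"dp":[[0.9,4.5,0],[0.9,4.5,0],[0.9,4.5,0],[0.9,4.5,0],[0.9,4.5,0],[0.9,4.5,0],[0.7,3.5,0],[0.4,2,0]],"delta_rot":[[0,0,0],[0,0,0],[0,0,0],[0,0,0],[0,0,0],[0,0,0],[0,0,0],[0,0,0]]}'
python3 - <<'E'
from h import *
y=np.radians(-7.2); ex=np.array([np.cos(y),np.sin(y),0])
s,M=rel(np.array([.5415,-.055,.145])+ex*.006); print(s["joint_positions"])
for n in ("scene","side","wrist"): cv2.imwrite(f"pics/{n}13.png",ctrl.get_image(n))
crop("pics/scene13.png","pics/scene13a.png",245,90,375,187,6)
crop("pics/side13.png","pics/side13a.png",280,130,410,307,4)
E
```

```text
time: 13.15
position: [0.5208, 0.2808, 0.3086]
tool_rot: [3.134, -0.18, -0.006]
ft_force: [0.2, 0.4, -3.9]
grip_width: 0.089
time: 13.95
position: [0.5453, -0.0583, 0.3102]
tool_rot: [3.134, -0.201, -0.004]
ft_force: [0.0, 0.4, -3.4]
grip_width: 0.085
t 13.95 pos [ 0.5453 -0.0583  0.3102] toolx yaw deg -7.351616791529308 z [-0.0026 -0.0011 -1.    ] F [ 0.0208  0.3961 -3.3703] grip mm 7.382110366152007
dp cm [ 0.2168 -0.3013 16.5159]
[-0.8375  0.0993  0.9707  1.6244 -0.0809  1.4638  0.0114]
```

View pics/scene13a.png

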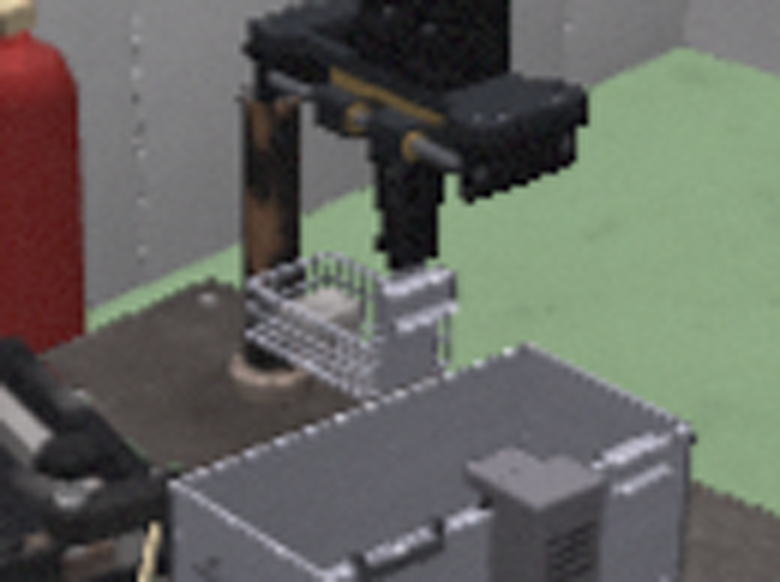

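View pics/side13a.png

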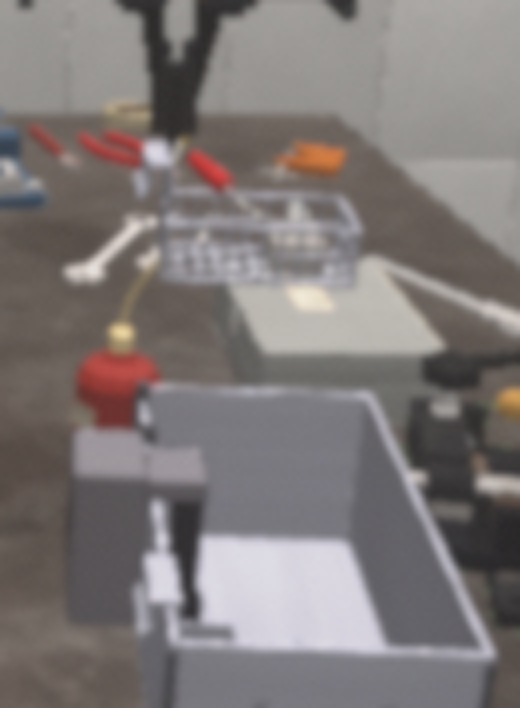

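View pics/wrist13.png

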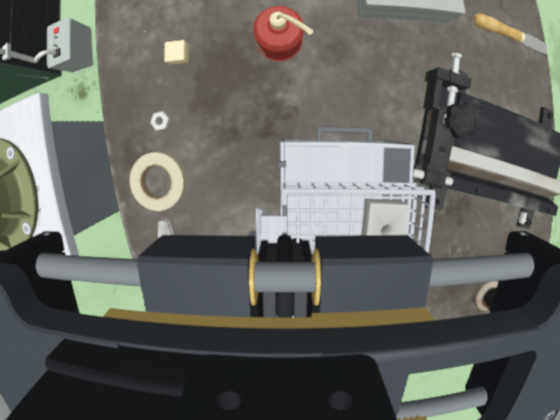

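```bash
python3 - <<'E'
from h import *
crop("pics/wrist13.png","pics/wrist13a.png",240,115,440,245,4)
s,M=rel()
# predicted rim in current frame
y=np.radians(-7.2); ex=np.array([np.cos(y),np.sin(y),0]); ey=np.array([-ex[1],ex[0],0])
sd=np.array([.5415,-.055,.11])
print([proj("wrist",sd+ex*a+ey*b+[0,0,c]).round(1).tolist() for a,b,c in [(-.002,.053,0),(.002,.053,0),(-.002,.03,.012),(-.002,.045,0),(.002,.045,0)]])
E
```

```text
t 14.1 pos [ 0.5458 -0.0556  0.3101] toolx yaw deg -7.310384693989018 z [-0.0027 -0.0002 -1.    ] F [-0.4331  0.504  -4.2466] grip mm 7.553067382719988
[[[279.7, 145.9]], [[283.5, 145.9]], [[279.6, 168.7]], [[279.7, 153.4]], [[283.5, 153.4]]]
```

View pics/wrist13a.png

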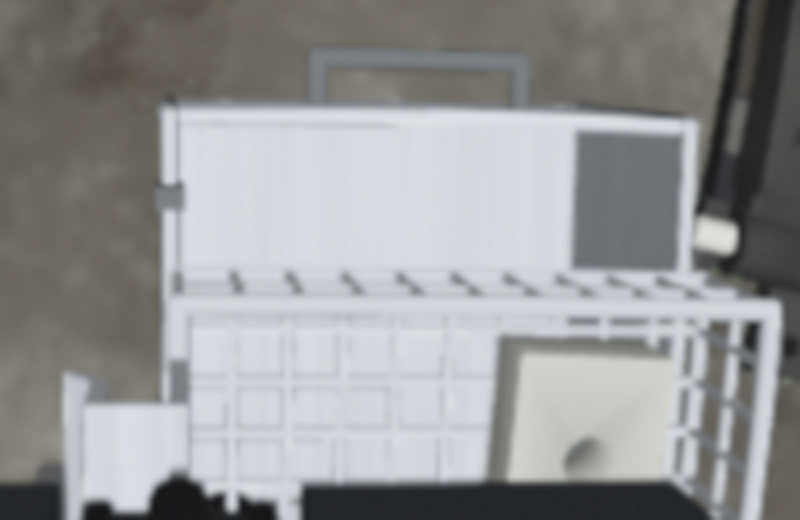

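```bash
python3 -m crank '{"dp":[[0.1,-0.4,2],[0,0,3],[0,0,1.5],[0,0,0],[0,0,0],[0,0,0],[0,0,0],[0,0,0]],"delta_rot":[[0,0,0],[0,0,0],[0,0,0],[0,0,0],[0,0,0],[0,0,0],[0,0,0],[0,0,0]]}'
python3 - <<'E'
from h import *
s,M=rel()
i=ctrl.camera_info("wrist"); cv2.imwrite("pics/wrist14.png",ctrl.get_image("wrist"))
for n in ("scene","side"): cv2.imwrite(f"pics/{n}14.png",ctrl.get_image(n))
crop("pics/wrist14.png","pics/wrist14a.png",240,95,440,245,4)
crop("pics/side14.png","pics/side14a.png",280,150,410,307,4)
P=s["position"]; bx=lambda x,y,z: P+M.apply([(x+51.5)*.001,-y*.001,(96.6-z)*.001])
print("lip end +y top corners", proj("wrist",[bx(-50,22,68),bx(-65,22,65),bx(-71,22,44),bx(50,29,34),bx(-50,29,34)],i))
print("rim corner px->", M.inv().apply(onz("wrist",[(280,142)],.11,i)-P)*1000)
np.save("i14.npy",[i["xyz"],i["orientation"],P,s["tool_rot"]])
E
```

```text
time: 14.9
position: [0.5494, -0.0487, 0.2474]
tool_rot: [-3.135, 0.194, -0.002]
ft_force: [0.5, 0.4, -3.7]
grip_width: 0.09
t 14.9 pos [ 0.5494 -0.0487  0.2474] toolx yaw deg -7.09760182993802 z [ 0.0015  0.0004 -1.    ] F [ 0.4912  0.3873 -3.7263] grip mm 7.867816447004891
lip end +y top corners [[288.8599 215.2042]
 [261.8886 213.8596]
 [254.5373 205.5817]
 [432.1371 193.0808]
 [288.1894 191.5743]]
rim corner px-> [[ -4.7273 -58.9156 137.4324]]
```

View pics/wrist14a.png

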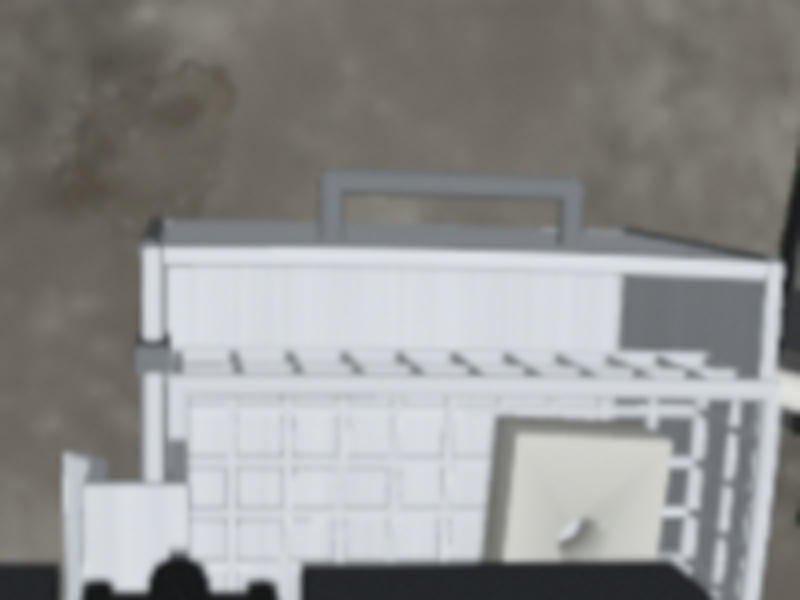

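View pics/side14a.png

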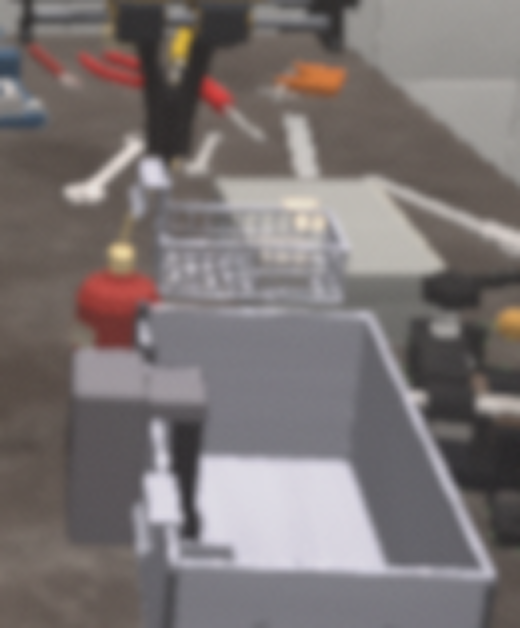

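```bash
python3 - <<'E'
from h import *
a=np.load("i14.npy"); i=dict(ctrl.camera_info("wrist"),xyz=a[0],orientation=a[1]); P=a[2];M=R.from_rotvec(a[3])
f=lambda x,y:(240+x/4,95+y/4)
rel=lambda px,z:M.inv().apply(onz("wrist",px,z,i)-P)*1000
print("tank end outer (y=+53 of saddle) L/R rim",rel([f(143,245),f(164,248)],.11), "world",onz("wrist",[f(143,245),f(164,248)],.11,i))
print("rim low L/R",rel([f(144,460),f(164,460)],.11))
print("ear top: inner edge(+27) & upper edge(+33,?)",rel([f(135,372),f(182,372)],.122),rel([f(135,345)],.122),rel([f(135,342)],.11))
print("far rim right corner",rel([f(784,262)],.11))
s,_=__import__("h").rel()
E
```

```text
tank end outer (y=+53 of saddle) L/R rim [[ -8.4141 -46.5615 137.4207]
 [ -3.8822 -45.8995 137.4267]] world [[ 0.547  -0.0014  0.11  ]
 [ 0.5514 -0.0026  0.11  ]]
rim low L/R [[ -8.4173   1.1755 137.3955]
 [ -3.9668   1.1771 137.4018]]
ear top: inner edge(+27) & upper edge(+33,?) [[ -9.886  -20.7031 125.405 ]
 [ -0.0203 -20.6943 125.4188]] [[ -9.852  -26.4375 125.4081]] [[-10.2447 -25.3231 137.407 ]]
far rim right corner [[140.3233 -46.4551 137.629 ]]
t 15.05 pos [ 0.5491 -0.0486  0.2469] toolx yaw deg -7.100276191622646 z [ 0.0006  0.0002 -1.    ] F [ 1.6914 -0.5227 -3.8356] grip mm 7.727563647805764
```

```bash
python3 -m crank '{"dp":[[0.1,0.65,0.5],[0,0,1],[0,0,1.2],[0,0,0.6],[0,0,0],[0,0,0],[0,0,0],[0,0,0]],"delta_rot":[[0,0,0],[0,0,0],[0,0,0],[0,0,0],[0,0,0],[0,0,0],[0,0,0],[0,0,0]]}'
python3 - <<'E'
from h import *
s,M=rel()
i=ctrl.camera_info("wrist"); cv2.imwrite("pics/wrist15.png",ctrl.get_image("wrist"))
for n in ("scene","side"): cv2.imwrite(f"pics/{n}15.png",ctrl.get_image(n))
crop("pics/wrist15.png","pics/wrist15a.png",240,115,440,245,4)
crop("pics/side15.png","pics/side15a.png",280,170,410,307,4)
crop("pics/scene15.png","pics/scene15a.png",260,110,370,200,6)
np.save("i14.npy",[i["xyz"],i["orientation"],s["position"],s["tool_rot"]])
E
```

```text
time: 15.85
position: [0.549, -0.0551, 0.2138]
tool_rot: [-3.135, 0.194, 0.0]
ft_force: [-0.8, -0.8, -4.0]
grip_width: 0.083
t 15.85 pos [ 0.549  -0.0551  0.2138] toolx yaw deg -7.095365212729346 z [-0.0002  0.0003 -1.    ] F [-0.7565 -0.8035 -3.9782] grip mm 7.221330288089282
```

View pics/wrist15a.png

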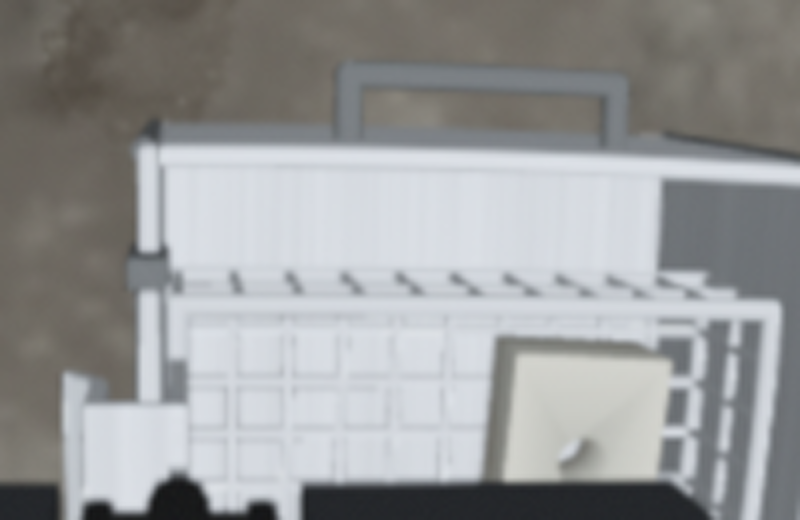

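View pics/side15a.png

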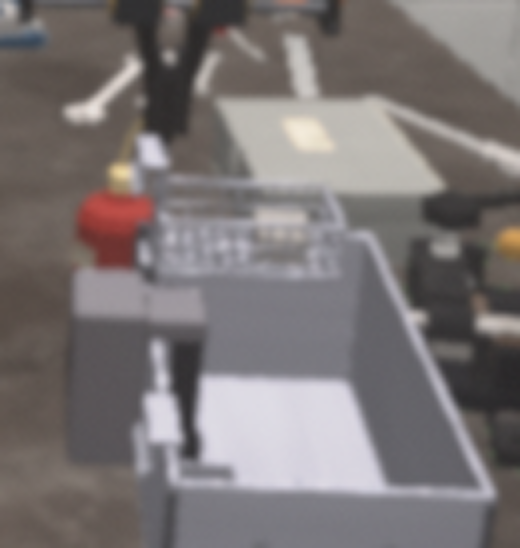

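View pics/scene15a.png

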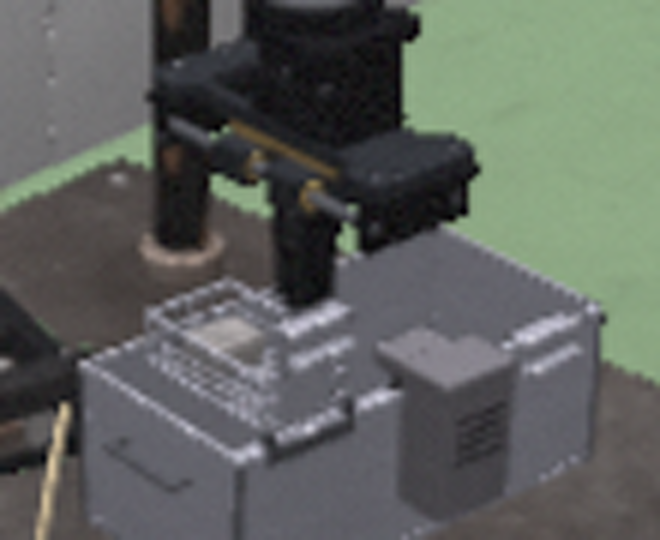

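```bash
python3 - <<'E'
from h import *
a=np.load("i14.npy"); i=dict(ctrl.camera_info("wrist"),xyz=a[0],orientation=a[1]); P=a[2];M=R.from_rotvec(a[3])
f=lambda x,y:(240+x/4,115+y/4)
r=lambda px,z:M.inv().apply(onz("wrist",px,z,i)-P)*1000
print("end",r([f(137,143),f(161,145)],.11)); print("low",r([f(138,390),f(161,390)],.11))
print("ear top inner",r([f(128,288),f(170,288)],.122),"upper",r([f(128,256)],.122))
zb=P[2]-.0966
print("lip bend (x -65..-53, y22, z65): L/R",r([f(83,405),f(187,405)],zb+.067)+[-51.5,0,0])
print("tub near corner outer top (-53,32,34)",r([f(172,298),f(780,303)],zb+.034)+[-51.5,0,0])
E
```

```text
end [[ -8.6483 -53.1683 103.797 ]
 [ -4.096  -52.7741 103.7961]]
low [[ -8.7154  -4.899  103.7853]
 [ -4.1991  -4.8997 103.7845]]
ear top inner [[-10.053  -27.1753  91.791 ]
 [ -2.3391 -27.1674  91.7896]] upper [[-10.0127 -33.1157  91.7924]]
lip bend (x -65..-53, y22, z65): L/R [[-65.513  -21.1663  29.6077]
 [-51.1473 -21.1721  29.6051]]
tub near corner outer top (-53,32,34) [[-53.3467 -30.3851  62.6077]
 [ 52.1321 -30.7212  62.5886]]
```

```bash
python3 -m crank '{"dp":[[0,0,0.6],[0,0,0.8],[0,0,0.8],[0,0,0.8],[0,0,0.5],[0,0,0],[0,0,0],[0,0,0]],"delta_rot":[[0,0,0],[0,0,0],[0,0,0],[0,0,0],[0,0,0],[0,0,0],[0,0,0],[0,0,0]]}'
python3 - <<'E'
from h import *
s,M=rel()
i=ctrl.camera_info("wrist"); cv2.imwrite("pics/wrist16.png",ctrl.get_image("wrist"))
crop("pics/wrist16.png","pics/wrist16a.png",240,115,440,245,4)
np.save("i14.npy",[i["xyz"],i["orientation"],s["position"],s["tool_rot"]])
E
```

```text
time: 16.8
position: [0.5491, -0.0552, 0.1788]
tool_rot: [-3.135, 0.195, 0.0]
ft_force: [-0.1, -0.4, -4.8]
grip_width: 0.086
t 16.8 pos [ 0.5491 -0.0552  0.1788] toolx yaw deg -7.105188445123997 z [-0.0001  0.0002 -1.    ] F [-0.1342 -0.4039 -4.7805] grip mm 7.525240226650905
```

View pics/wrist16a.png

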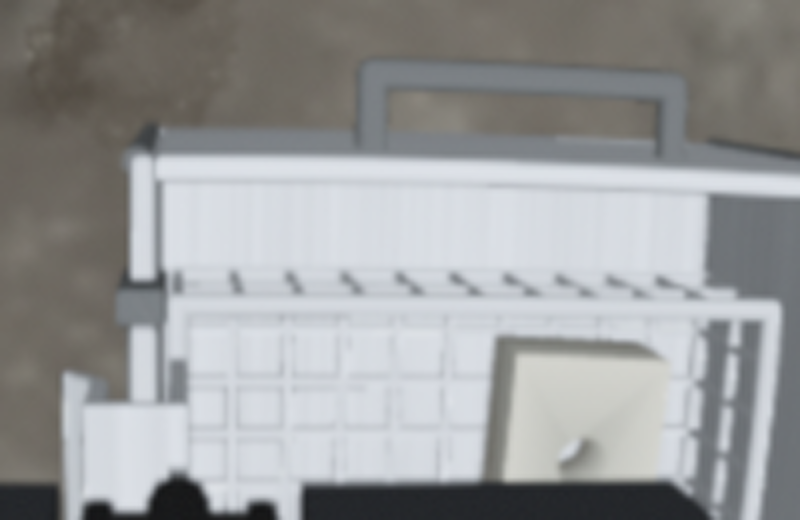

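```bash
python3 -m crank '{"dp":[[0,0,0.5],[0,0,0.6],[0,0,0.6],[0,0,0.6],[0,0,0.5],[0,0,0.2],[0,0,0],[0,0,0]],"delta_rot":[[0,0,0],[0,0,0],[0,0,0],[0,0,0],[0,0,0],[0,0,0],[0,0,0],[0,0,0]]}'
python3 - <<'E'
from h import *
s,M=rel()
for n in ("scene","side","wrist"): cv2.imwrite(f"pics/{n}17.png",ctrl.get_image(n))
crop("pics/wrist17.png","pics/wrist17a.png",240,115,440,245,4)
crop("pics/side17.png","pics/side17a.png",280,190,410,287,6)
crop("pics/scene17.png","pics/scene17a.png",260,120,370,200,7)
E
```

```text
time: 17.65
position: [0.5493, -0.0553, 0.1487]
tool_rot: [-3.136, 0.195, -0.001]
ft_force: [0.9, 1.0, -3.9]
grip_width: 0.085
t 17.65 pos [ 0.5493 -0.0553  0.1487] toolx yaw deg -7.109812589620077 z [ 0.0004 -0.     -1.    ] F [ 0.8764  0.9613 -3.8672] grip mm 7.379838224010402
```

View pics/wrist17a.png

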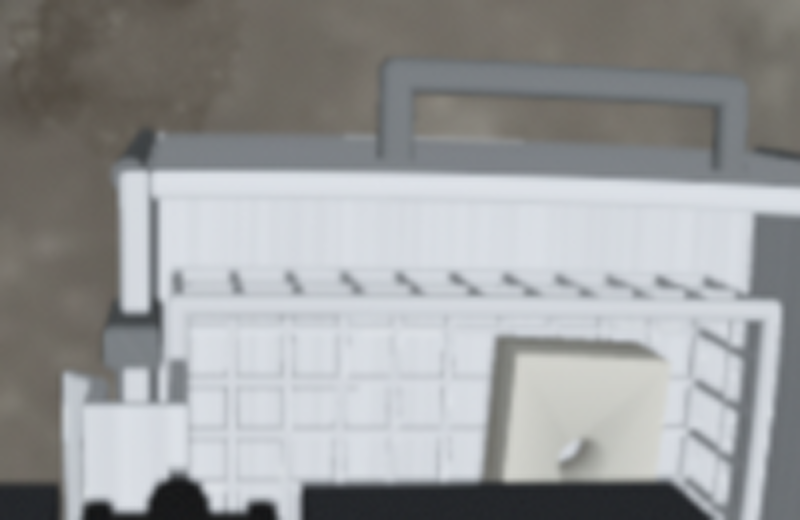

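View pics/scene17a.png

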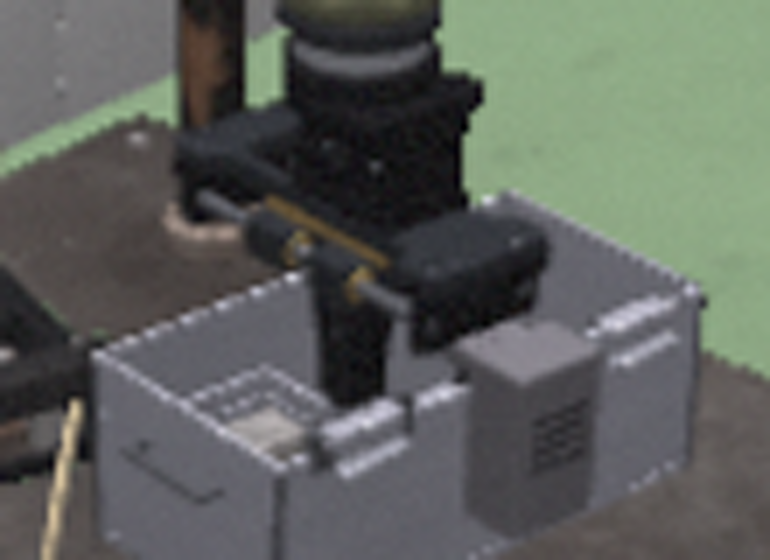

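View pics/side17a.png

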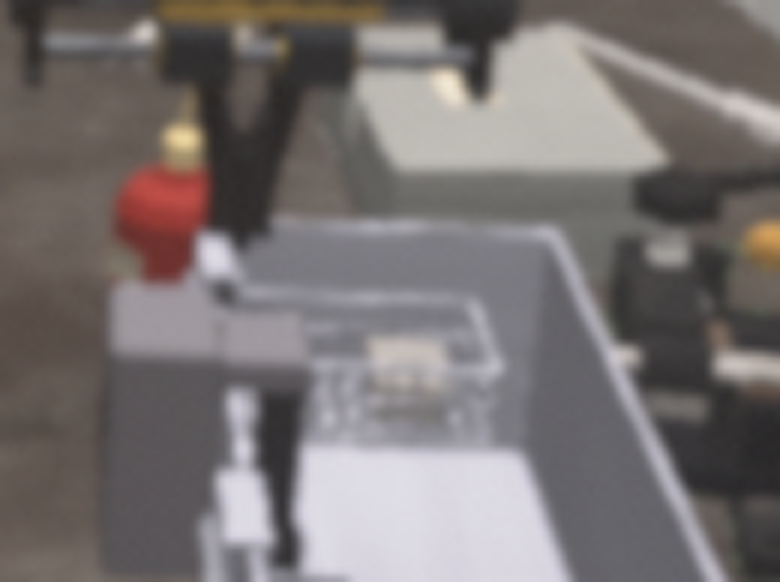

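```bash
python3 -m crank '{"dp":[[0,0,0.2],[0,0,0.2],[0,0,0],[0,0,0],[0,0,0],[0,0,0],[0,0,0],[0,0,0]],"delta_rot":[[0,0,0],[0,0,0],[0,0,0],[0,0,0],[0,0,0],[0,0,0],[0,0,0],[0,0,0]]}'
```

```text
time: 18.6
position: [0.5491, -0.0552, 0.1446]
tool_rot: [-3.136, 0.195, -0.0]
ft_force: [0.5, -0.3, -3.4]
grip_width: 0.088
```

```bash
python3 -m crank '{"dp":[[0,0,0.1],[0,0,0.1],[0,0,0],[0,0,0],[0,0,0],[0,0,0],[0,0,0],[0,0,0]],"delta_rot":[[0,0,0],[0,0,0],[0,0,0],[0,0,0],[0,0,0],[0,0,0],[0,0,0],[0,0,0]]}'
python3 - <<'E'
from h import *
s,M=rel()
cv2.imwrite("pics/wrist18.png",ctrl.get_image("wrist"))
crop("pics/wrist18.png","pics/wrist18a.png",240,115,440,245,4)
E
```

```text
time: 19.4
position: [0.5492, -0.0552, 0.1444]
tool_rot: [-3.134, 0.194, 0.0]
ft_force: [-5.4, 1.6, 10.3]
grip_width: 0.085
t 19.4 pos [ 0.5492 -0.0552  0.1444] toolx yaw deg -7.101540940567818 z [-0.0002  0.0014 -1.    ] F [-5.3528  1.5792 10.2749] grip mm 7.4276653674195865
```

View pics/wrist18a.png

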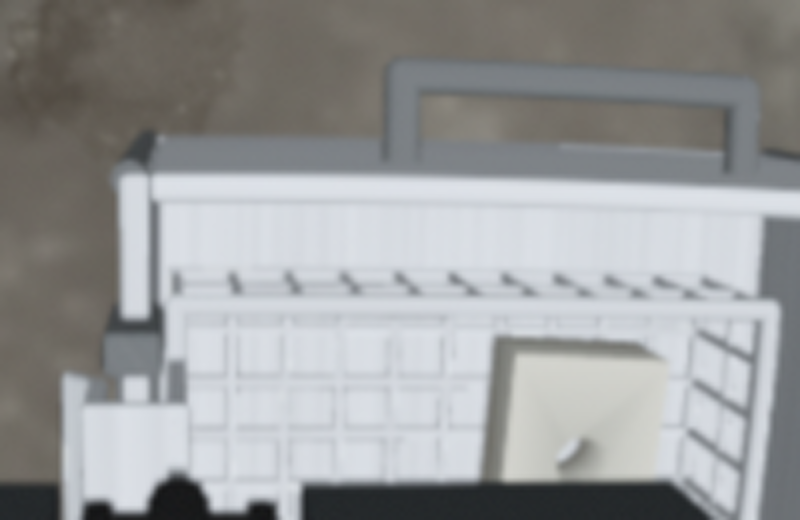

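```bash
python3 -m crank '{"dp":[[0,0,-0.1],[0,0,0],[0,0,0],[0,0,0],[0,0,0],[0,0,0],[0,0,0],[0,0,0]],"delta_rot":[[0,0,0],[0,0,0],[0,0,0],[0,0,0],[0,0,0],[0,0,0],[0,0,0],[0,0,0]]}'
python3 -m crank '{"dp":[[0,0,0],[0,0,0],[0,0,0],[0,0,0],[0,0,0],[0,0,0],[0,0,0],[0,0,0]],"delta_rot":[[0,0,0],[0,0,0],[0,0,0],[0,0,0],[0,0,0],[0,0,0],[0,0,0],[0,0,0]]}' 4.0 20
python3 - <<'E'
from h import *
s,M=rel()
for n in ("scene","wrist"): cv2.imwrite(f"pics/{n}19.png",ctrl.get_image(n))
crop("pics/scene19.png","pics/scene19a.png",260,120,370,200,7)
E
```

```text
time: 20.25
position: [0.5492, -0.0552, 0.1445]
tool_rot: [-3.135, 0.195, -0.0]
ft_force: [-3.7, 0.6, 6.9]
grip_width: 0.086
time: 21.05
position: [0.5491, -0.0552, 0.1435]
tool_rot: [-3.135, 0.195, -0.0]
ft_force: [-0.6, -0.6, 0.6]
grip_width: 0.459
t 21.05 pos [ 0.5491 -0.0552  0.1435] toolx yaw deg -7.103481545040251 z [ 0.      0.0001 -1.    ] F [-0.555  -0.6239  0.6044] grip mm 39.90626481687125
```

View pics/wrist19.png

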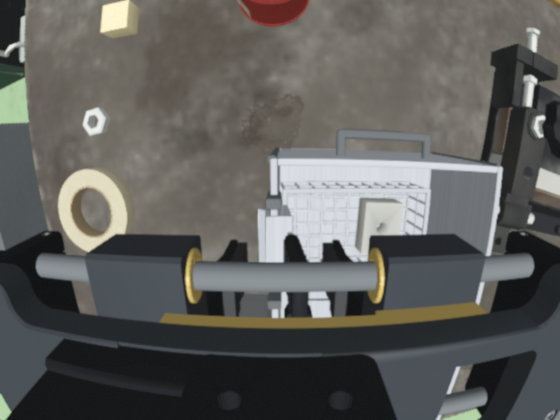

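View pics/scene19a.png

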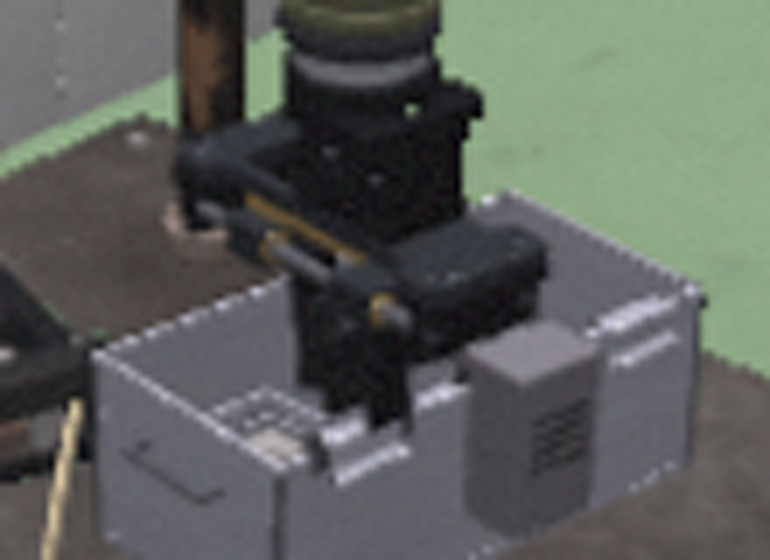

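```bash
python3 -m crank '{"dp":[[0,0,-1],[0,0,-2],[0,0,-3],[0,0,-4],[0,0,-4],[0,0,-4],[-4,0,0],[-4,0,0]],"delta_rot":[[0,0,0],[0,0,0],[0,0,0],[0,0,0],[0,0,0],[0,0,0],[0,0,0],[0,0,0]]}'
python3 - <<'E'
from h import *
s,M=rel()
for n in ("scene","side","wrist"): cv2.imwrite(f"pics/{n}20.png",ctrl.get_image(n))
crop("pics/scene20.png","pics/scene20a.png",260,120,370,215,6)
crop("pics/side20.png","pics/side20a.png",280,190,410,287,6)
E
```

```text
time: 21.95
position: [0.4701, -0.0464, 0.3247]
tool_rot: [3.132, -0.199, 0.003]
ft_force: [-1.0, 0.4, -1.0]
grip_width: 0.463
t 21.95 pos [ 0.4701 -0.0464  0.3247] toolx yaw deg -7.2781091514144 z [ 0.0016 -0.0038 -1.    ] F [-0.9743  0.4096 -1.008 ] grip mm 40.24023196186623
```

View pics/wrist20.png

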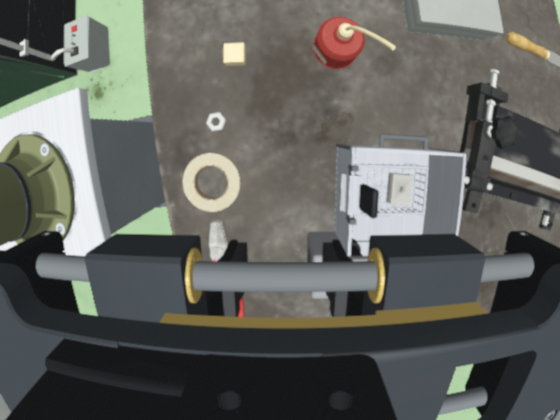

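View pics/scene20a.png

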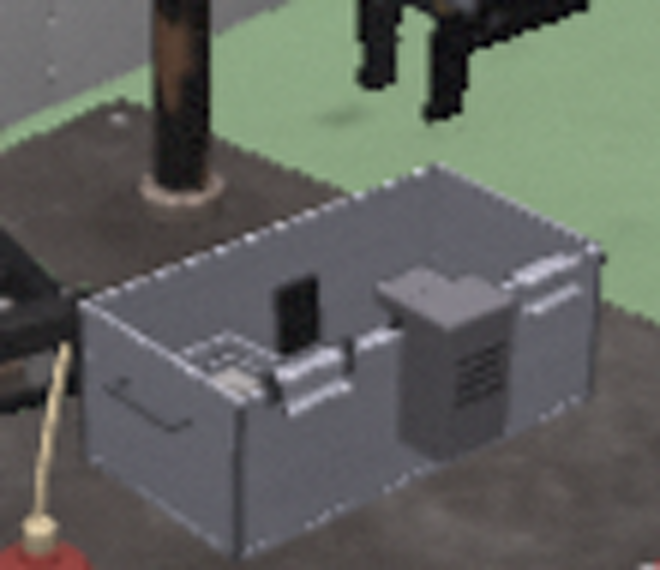

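View pics/side20a.png

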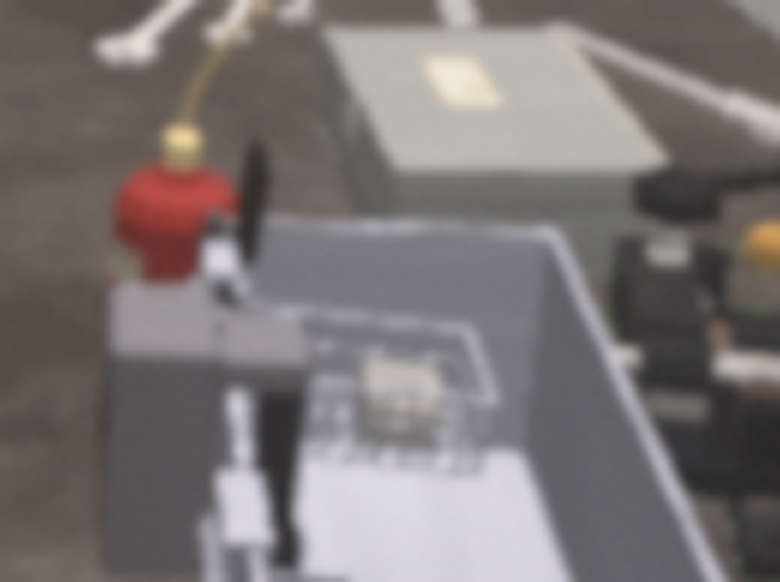

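```bash
python3 - <<'E'
from h import *
y=np.radians(-7.15); ex=np.array([np.cos(y),np.sin(y),0]); ey=np.array([-ex[1],ex[0],0]); sd=np.array([.5425,-.0555,.11])
def onplane(n,px,yl):
    o,d=ray(n,px); t=(yl-(o-sd)@ey)/(d@ey); P=o+d*t[:,None]-sd; return np.c_[P@ex,P@ey,P[:,2]]*1000
f=lambda x,y:(280+x/6,190+y/6)
print("far tub top edge (y+32)",onplane("side",[f(250,308),f(470,326)],.032))
print("far end corners near",onplane("side",[f(495,400)],-.032))
print("grip top (y-15)",onplane("side",[f(258,145),f(245,250)],-.015))
print("lip top L/R",onplane("side",[f(205,245),f(238,245)],-.022))
crop("pics/wrist20.png","pics/wrist20a.png",310,125,480,260,4)
E
```

```text
far tub top edge (y+32) [[ 17.9456  32.     -32.9316]
 [110.4667  32.     -37.5678]]
far end corners near [[109.9679 -32.     -37.6799]]
grip top (y-15) [[ 11.3688 -15.      60.1493]
 [  9.3357 -15.      15.474 ]]
lip top L/R [[ -7.0161 -22.      20.2301]
 [  5.7756 -22.      20.74  ]]
```

View pics/wrist20a.png

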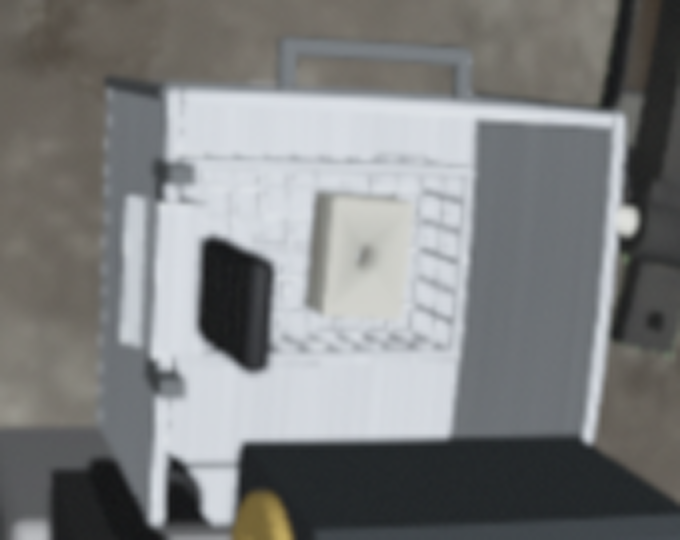

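```bash
python3 - <<'E'
from h import *
i=ctrl.camera_info("wrist"); cv2.imwrite("pics/wrist21.png",ctrl.get_image("wrist")); cv2.imwrite("pics/scene21.png",ctrl.get_image("scene")); cv2.imwrite("pics/side21.png",ctrl.get_image("side"))
crop("pics/wrist21.png","pics/wrist21a.png",310,125,480,260,4)
y=np.radians(-7.15); ex=np.array([np.cos(y),np.sin(y),0]); ey=np.array([-ex[1],ex[0],0]); sd=np.array([.5425,-.0555,.11])
f=lambda x,y:(310+x/4,125+y/4)
def loc(px,z): P=onz("wrist",px,z,i)-sd; return np.c_[P@ex,P@ey]*1000
print("leaf ends",loc([f(132,195),f(130,347)],.092)); print("ears",loc([f(172,184),f(165,372)],.122))
print("bend top ends/edges",loc([f(160,203),f(195,203)],.115)); print("tub far top corners",loc([f(470,165),f(455,350)],.075))
s,_=rel(); print(ctrl.get_state()["qd"])
E
```

```text
leaf ends [[ -5.8987  22.2997]
 [ -4.782  -23.7679]]
ears [[ -0.4198  28.9804]
 [ -0.084  -23.8211]]
bend top ends/edges [[-2.1414 22.8488]
 [ 7.9108 23.0324]]
tub far top corners [[110.8832  33.2226]
 [110.7549 -28.5667]]
t 22.25 pos [ 0.4704 -0.0453  0.3239] toolx yaw deg -7.1265419914253165 z [ 0.0009 -0.0001 -1.    ] F [ 0.2961  0.3666 -0.053 ] grip mm 40.37269193493607
[ 0.0044  0.0392  0.0004 -0.0038  0.0024 -0.0008 -0.0041]
```

View pics/wrist21a.png

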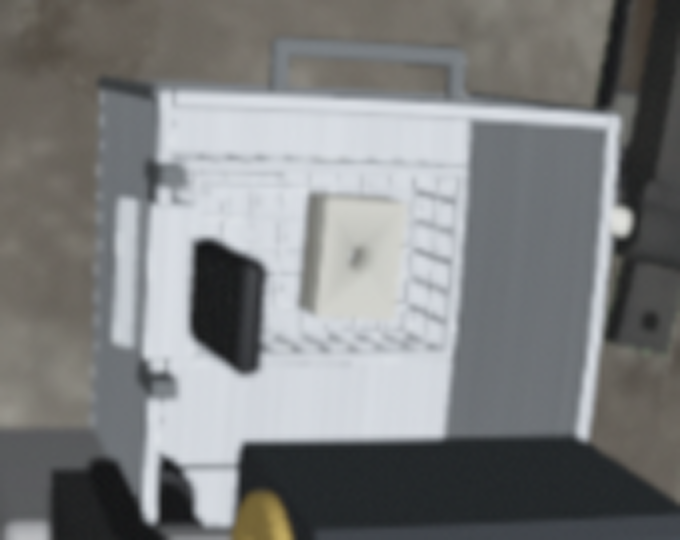

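View pics/scene21.png

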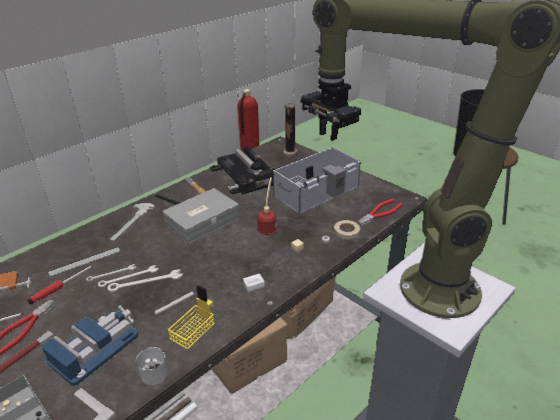

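```bash
python3 -c "
from bench import ctrl
print(ctrl.close_job())"
```

```text
the job is handed in; nothing more can be done
None
```

The basket hangs on the wall nearest the robot, with its lip over the rim between the two ears and the steel block lying flat inside. I handed the job in at about 22 s of robot time; no verdict was reported.

**What I did:** I dropped the block into the basket from about 20 mm, because the fingers would not fit inside the tub. I then carried the basket over the oil can by its grip and lowered it onto the rim. The lip met the rim at the expected height, with a push of about 10 N at most. I then let go and drew the arm back clear.

**Last checks:**
- **Basket:** The lip is parallel to the wall and sits between the ears, and two pictures taken about 0.3 s apart showed it still.
- **Tilt:** The outer end hangs about 3° low, measured in the side view only. I put this down to play in the slot, which is 9 mm wide on a 4 mm wall.
- **Other things:** The aluminium block, brass piece and oil can looked unmoved in the last overview picture. The tray was in its place in the side view after release; the gripper never came near it.
- **Disagreements:** One wrist-camera reading put the saddle about 5 mm off the other views, probably because the arm was still settling. A second reading agreed with the rest. The last ear measurements came out about 2–3 mm off-centre, against the 5 mm of play on each side.

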